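# Nest the biscuit cutters and cover their tin

### The arm

A 7-joint arm with a two-finger parallel gripper is mounted at the origin on a cart in front of the work surface, level with it; the furniture and walls round the work are solid. World frame = base frame: x ahead of the robot, y to its left, z up, the work surface at z = 0. Lengths are in m, angles in rad, forces in N, time in s.
With the tool pointing down it reaches from about 0.4 to 0.85 m from the base axis. Payload 4.5 kg.
Tool frame: the origin (TCP) lies on the centre line of the jaws, within the pads' length; the fingertips stand bot.tcp_to_tips ahead of it and the grasp point (between the pads) lies 8 mm behind it (bot.tcp_to_tips is the distance from the TCP to the fingertips, in m); z points along the fingers, y is the line along which they close (so a half turn about z gives the same grasp; the last joint's range is limited). The gripper opens to 88 mm and grips with 3 to 60 N. Pads are 18 mm wide; open, the fingers measure 123 mm over their backs; the gripper's body (75 mm by 187 mm) begins 45 mm behind the grasp point.
Start: joints at [1.341, 0.689, -0.195, 1.565, 0.157, 0.902, -0.215], TCP at [0.163, -0.603, 0.214] pointing down, gripper open.
Joint ranges: [-3.01, 3.01], [-0.46, 2.08], [-1.47, 1.51], [0.13, 2.56], [-1, 4.14], [0.04, 2.09], [-2.66, 2.66]. Speed limits (rad/s): [2.57, 2.57, 3.14, 3.14, 3.14, 3.14, 3.14].

### API

Orientations are given as a rotation vector (axis times angle).
In Python, from plant import bot gives the robot as it stands. The module is installed in compiled form; this text tells all that it offers.
- The arm moves only by the tool drive_tool, never from a script. Its argument "series" is a list of rows, each a list of 2 entries, a list of its own where there are three numbers: the shift along the tool's x, y, z scaled (see below), then the turn about the tool's z scaled (see below). In form: [[[tx, ty, tz], spin], ...]. A call has exactly 8 rows; each row shifts and turns the commanded pose from where the row before left it, along the tool's axes as they then stand; what a row does not reach is not made up. The controller multiplies each number of a shift by 0.075 m and each number of a turn by pi/4 rad. A row lasts 1/10 s, in which the tool goes at most 50 mm and 8.59 degrees, less where a joint would pass 70% of its speed; a pose out of reach is approached as far as the arm can. A call with a number of a shift or a turn outside -1 to 1 is refused whole. A call with a gripper value outside its range is refused whole. "claw" is the closure, from 0 (fully open) to 1 (shut), set as the call begins (left out, the last holds). The fingers move at their own pace and stop on an object; "newtons" is the grip in N (left out, the last holds). Time passes only in rows, so rows that do not move let the fingers close, or fill a call up. It gives the time, the measured TCP pose, the force, the opening and the grip force at its end, in the units of the state.
- bot.get_state(): the state, without advancing time (a new reading comes with each control period).
- bot.snapshot(name): name is "scene" or "top"; returns a dict with "color" (400x640x3 uint8, red, green, blue), "K" (3x3 intrinsics, pixels), "R" (3x3) and "t" (3): a world point X has camera coordinates R X + t. Camera axes: x right, y down, z forward; pixel columns grow to the right and rows downward; lengths in m; the calibration is good to about 2 mm. A picture is of the moment at which its call begins. There is no depth.
- bot.close_job(): hands the job in; it is judged then, once.
The state is a dict: "time": time; "joint_pos": joint angles; "joint_vel": joint speeds; "effort": joint torques, N m; "eef_pos": TCP position; "orientation": TCP orientation; "contact_force": force on the tool from outside, world axes, zero at the start; "moment": the same for the moment, N m; "gripper_width": opening from 0.0 (shut) to 1.0 (fully open); "grasp_force": force on a finger pad.
Only numpy, scipy, OpenCV 4.12 (cv2) and the standard library are available. Lean on these libraries where they do the work, as an engineer would, in place of code of your own. Each camera call takes 0.05 s, during which the arm holds its last target. There are 200 camera calls.

### The job

Put the four round biscuit cutters away: nest them upright in the middle of the tin's low base, the smallest first and then each next larger one over it, every one standing flat on the base's floor. Then set the tall cover over the nest so that it sits fully down inside the base's rim. Leave the flour shaker, the timer and the portion cup in front of the microwave where they stand.

Things in the scene. Friction and masses are not known exactly. Their poses are not given: they have to be found in the camera images.
- cutter_40_center (a point): Smallest of four round steel biscuit cutters: ring 40 mm across, 25 mm high, open above and below, under a strap arch with a black grip bar on top (26 mm along x, 16 mm along y, 7 mm thick; pinch the 16 mm). Height 45 mm. Point: on its axis, half-way up (22.5 mm); z up. Next larger one fits over it with 7 mm play all round, arch 8 mm above this grip, at any yaw.
- cutter_61_center (a point): Second smallest of four round steel biscuit cutters: ring 61 mm across, 25 mm high, open above and below, under a strap arch with a black grip bar on top (26 mm along x, 16 mm along y, 7 mm thick; pinch the 16 mm). Height 60 mm. Point: on its axis, half-way up (30 mm); z up. Next larger one fits over it with 7 mm play all round, arch 8 mm above this grip, at any yaw.
- cutter_82_center (a point): Second largest of four round steel biscuit cutters: ring 82 mm across, 25 mm high, open above and below, under a strap arch with a black grip bar on top (26 mm along x, 16 mm along y, 7 mm thick; pinch the 16 mm). Height 75 mm. Point: on its axis, half-way up (37.5 mm); z up. Next larger one fits over it with 7 mm play all round, arch 8 mm above this grip, at any yaw.
- cutter_103_center (a point): Largest of four round steel biscuit cutters: ring 103 mm across, 25 mm high, open above and below, under a strap arch with a black grip bar on top (26 mm along x, 16 mm along y, 7 mm thick; pinch the 16 mm). Height 90 mm. Point: on its axis, half-way up (45 mm); z up. 
- tin_base: Base of the cutter tin: a low round grey-painted dish, 147 mm across, 14 mm high, with a flared rim; it cannot be shifted. Its flat floor, 4 mm above the table, is 130 mm across. Origin: centre of its underside, z up.
- tin_cover_center (a point): Tall grey-painted cover of the tin: cylinder 124 mm across (126 at the bead by its lower edge), 100 mm high, open below, inside 97 mm high and 120 mm across. Black round knob on top, 26 mm across, 100 to 122 mm over the lower edge (widest at 108 to 116). Point: on its axis 61 mm over the lower edge; z up. It stands on the base's floor inside the flared rim, about 3 mm play.
- flour_shaker: Bystander: grey-white flour shaker, 67 mm across, 110 mm tall. Origin: centre of its underside.
- timer: Bystander: round white kitchen timer with a red grip, 62 mm across, 40 mm tall. Origin: centre of its underside.
- portion_cup_1: Bystander: lidded tan portion cup, 56 mm across, 32 mm tall. Origin: centre of its underside.

How it is judged:
By the outcome, as a careful person would: the job done as asked, in the order asked, and still so for the second after the job is handed in, with the robot touching nothing.
It also fails if it takes over 144 s, if anything falls off the work surface, if the arm or the gripper's body presses on something with over 40 N, if the wrist force passes 120 N, or if a joint passes its speed limit or range.

## Working session

There is one attempt and no reset: what is moved stays moved. The work goes in short steps, Python scripts to look and compute and a tool call to move; the robot and the scene stay as the last step left them, time stands still between calls to the robot, and variables do not carry over. Pictures are saved under pics/ and viewed, at most 16 in all, crops included, and the job is handed in when it is done.

Besides the shell and the picture viewer there is one more tool, called after "Request:" in YAML: its name, and indented under it one key for each argument. drive_tool: Moves the arm, as the interface text tells. Shifts and turns lie within -1 to 1; 1 stands for 0.075 m of shift or pi/4 rad of turn. Its arguments: {"type":"object","properties":{"series":{"type":"array","items":{"type":"array"}},"claw":{"type":"number"},"newtons":{"type":"number"}},"required":["series"]}

```bash
mkdir -p pics; python3 - <<'E'
from plant import bot
import cv2,numpy as np
s=bot.get_state(); print(s, bot.tcp_to_tips)
for n in("scene","top"):
    d=bot.snapshot(n); cv2.imwrite(f"pics/{n}0.png",d["color"][...,::-1]); print(n,d["K"].tolist(),d["R"].round(4).tolist(),d["t"].round(4).tolist(),(-d["R"].T@d["t"]).round(3))
E
```

```text
{'time': 0.0, 'joint_pos': array([ 1.34076786,  0.69001934, -0.19450571,  1.56636139,  0.15730212,
        0.90248935, -0.21512111]), 'joint_vel': array([ 0.00255472, -0.00075776,  0.00025704,  0.00017951, -0.0005174 ,
        0.00146996, -0.00024562]), 'effort': array([-4.52951062e-04, -5.27564120e+01, -1.26726441e+00, -1.53428417e+01,
       -5.27399895e-02,  6.49827954e-03,  1.85803915e-04]), 'eef_pos': array([ 0.16274995, -0.60272198,  0.21308318]), 'orientation': array([-3.11245593e+00, -4.13071043e-01,  6.05672780e-04]), 'contact_force': array([-0.60243645,  0.58816828,  0.15812178]), 'moment': array([-0.00488623,  0.0092647 ,  0.00717246]), 'grasp_force': 0.0, 'gripper_width': 1.0009718676695483} 0.011
scene [[367.3224020197751, 0.0, 323.5193556921859], [0.0, 367.3224020197751, 192.79820864735424], [0.0, 0.0, 1.0]] [[-0.9231, -0.3847, 0.0021], [-0.289, 0.6899, -0.6637], [0.2538, -0.6133, -0.748]] [0.4761, 0.2034, 0.8407] [0.285 0.558 0.763]
top [[368.0703234436678, 0.0, 321.59184167855585], [0.0, 368.0703234436678, 198.07543588453277], [0.0, 0.0, 1.0]] [[-0.028, -0.9996, -0.003], [-0.9746, 0.028, -0.2221], [0.2221, -0.0033, -0.975]] [0.0266, 0.54, 0.9279] [0.321 0.014 1.025]
```

View pics/scene0.png

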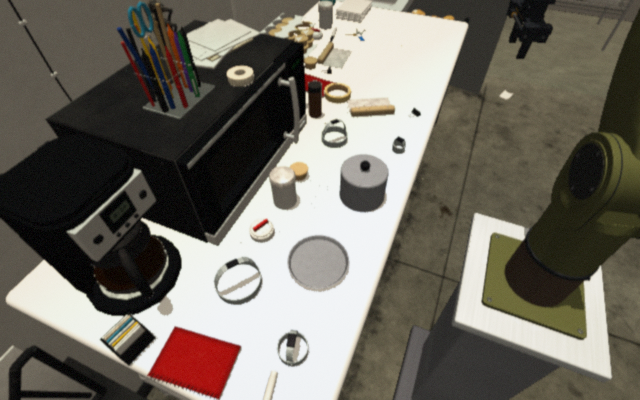

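View pics/top0.png

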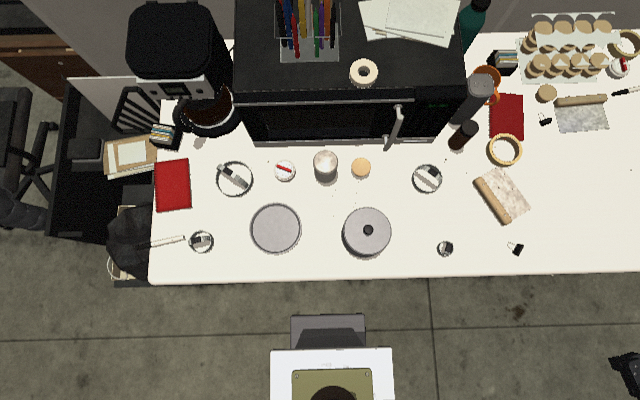

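The scene view shows rings at about (238,280), (292,347), (335,132) and (399,145), the base at (318,262), and the cover with its knob at (365,166). In the top view the rings are at (235,178), (201,241), (427,178) and (445,248), the base at (275,228), and the knob at (368,230).

```bash
cat > h.py <<'E'
import cv2,numpy as np
from plant import bot
def ray(d,uv,z):
    c=-d["R"].T@d["t"]; v=d["R"].T@np.linalg.inv(d["K"])@np.array([uv[0],uv[1],1.]); return c+v*(z-c[2])/v[2]
def proj(d,X):
    p=d["K"]@(d["R"]@np.asarray(X,float)+d["t"]); return p[:2]/p[2]
def tri(ds,uvs):
    A=[];b=[]
    for d,uv in zip(ds,uvs):
        c=-d["R"].T@d["t"]; v=d["R"].T@np.linalg.inv(d["K"])@np.array([uv[0],uv[1],1.]); v/=np.linalg.norm(v)
        P=np.eye(3)-np.outer(v,v); A.append(P); b.append(P@c)
    return np.linalg.lstsq(np.vstack(A),np.hstack(b),rcond=None)[0]
def tiles(items,name,w=25,s=5):
    # items: (color,(u,v)); 4 columns
    T=[]
    for im,(u,v) in items:
        c=im[int(v)-w:int(v)+w,int(u)-w:int(u)+w,::-1]
        T.append(cv2.resize(c,(2*w*s,2*w*s),interpolation=cv2.INTER_NEAREST))
    k=len(T)//2 if len(T)>3 else len(T)
    cv2.imwrite(name,np.vstack([np.hstack(T[i:i+k]) for i in range(0,len(T),k)]))
E
python3 - <<'E'
from h import *
t=cv2.imread("pics/top0.png")[...,::-1]; s=cv2.imread("pics/scene0.png")[...,::-1]
tiles([(t,p) for p in[(235,178),(201,241),(427,178),(445,248)]]+[(s,p) for p in[(238,280),(292,347),(335,132),(399,145)]],"pics/tiles0.png",25,4)
E
```

```text
(no output)
```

View pics/tiles0.png

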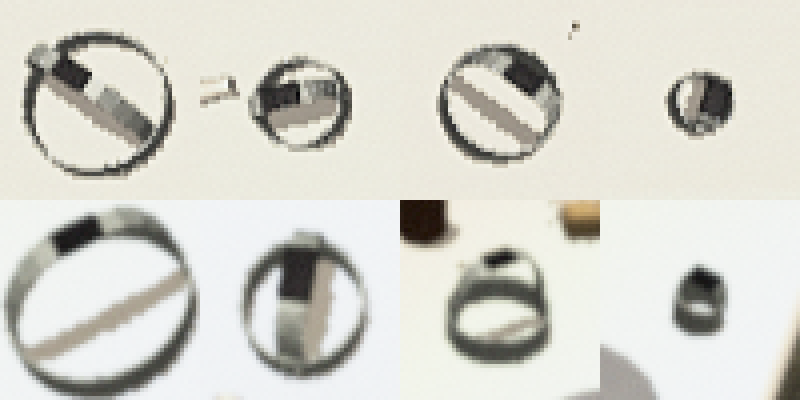

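The tiles show the black grips in both views: the bars run along the straps, with 103 and 82 diagonal, 61 roughly along y and 40 roughly along x.

```bash
cat >> h.py <<'E'
def grip(d,p,th=60,r=14):
    """darkest blob near p: weighted centroid and contour points"""
    g=cv2.cvtColor(d["color"],cv2.COLOR_RGB2GRAY); u,v=map(int,p)
    c=cv2.resize(g[v-r:v+r,u-r:u+r],None,fx=4,fy=4,interpolation=cv2.INTER_CUBIC); m=(c<th).astype(np.uint8)
    m=cv2.morphologyEx(m,cv2.MORPH_OPEN,np.ones((9,9),np.uint8))
    n,l,st,ce=cv2.connectedComponentsWithStats(m)
    if n<2: return None
    k=1+min(range(n-1),key=lambda i:np.hypot(*(ce[i+1]-2*r*2)))
    cs,_=cv2.findContours((l==k).astype(np.uint8),0,2)
    pts=(cs[0][:,0,:]+.5)/4-.5+[u-r,v-r]
    return (ce[k]+.5)/4-.5+[u-r,v-r],pts,st[k,4]/16
def box(d,pts,z):
    w=np.array([ray(d,q,z)[:2] for q in pts])*1000
    (c,sz,a)=cv2.minAreaRect(w.astype(np.float32))
    if sz[0]<sz[1]: sz=sz[::-1]; a+=90
    return np.array(c)/1000,sz,((a+90)%180)-90
E
python3 - <<'E'
from h import *
T=bot.snapshot("top");S=bot.snapshot("scene")
for n,h,a,b in[(103,.09,(228,171.5),(232.5,288-25+1)),(61,.06,(196,240),(292,347-8)),(82,.075,(433,171.5),(334.5,122)),(40,.045,(448.5,248.5),(401,141))]:
    if n==103:b=(238-25+77/4,280-25+235/4-50)
    if n==61:b=(292-25+95/4+.5,347-25+75/4)
    if n==82:b=(335-25+100/4,132-25+58/4)
    if n==40:b=(399-25+103/4,145-25+78/4)
    for th in(45,60):
        g=grip(T,a,th);k=grip(S,b,th)
        if g is None or k is None: print(n,th,None);continue
        c,sz,ang=box(T,g[1],h); c2,sz2,a2=box(S,k[1],h)
        print(n,th,g[0].round(1),k[0].round(1),"tri",tri([T,S],[g[0],k[0]]).round(4),"top",ray(T,g[0],h)[:2].round(4),np.round(sz,1),round(ang,1),"scene",ray(S,k[0],h)[:2].round(4),np.round(sz2,1),round(a2,1))
# knob, base
g=grip(T,(368,230),60);k=grip(S,(365,166),60)
print("knob",tri([T,S],[g[0],k[0]]).round(4),ray(T,g[0],.122).round(4),ray(S,k[0],.118).round(4))
for d,p,r in((T,(275,228),40),(S,(318,262),45)):
    c=d["color"][p[1]-r:p[1]+r,p[0]-r:p[0]+r].min(2); m=(c<185).astype(np.uint8)
    cs,_=cv2.findContours(m,0,2); q=max(cs,key=cv2.contourArea)[:,0,:]+[p[0]-r,p[1]-r]
    w=np.array([ray(d,x,.014)[:2] for x in q]); (cc,rr)=cv2.minEnclosingCircle((w*1000).astype(np.float32)); e=cv2.fitEllipse((w*1000).astype(np.float32)); print("base",cc,rr,e)
E
```

```text
103 45 None
103 60 [227.1 170.6] [231.8 263.4] tri [0.617  0.2609 0.0848] top [0.6158 0.2596] [23.  13.3] 56.3 scene [0.6141 0.2631] [22.7 11.7] 54.8
61 45 None
61 60 [193.4 239.6] [291.  339.6] tri [0.4374 0.3492 0.0636] top [0.4386 0.3506] [14.3 12.5] 88.4 scene [0.4374 0.348 ] [21.9 15. ] -67.3
82 45 None
82 60 None
40 45 None
40 60 [449.7 246.5] [399.5 140. ] tri [ 0.4029 -0.3287  0.0322] top [ 0.4028 -0.3242] [23.1 14.5] -1.6 scene [ 0.3999 -0.3132] [20.9 16.4] -74.9Traceback (most recent call last):
  File "<stdin>", line 15, in <module>
TypeError: 'NoneType' object is not subscriptable
```

```bash
cat > m.py <<'E'
from h import *
T=bot.snapshot("top");S=bot.snapshot("scene")
for n,h,a,b in[(103,.09,(228,171.5),(232,264)),(61,.06,(196,240),(291,340)),(82,.075,(433,171.5),(335,121.5)),(40,.045,(448.5,248.5),(400,139)),("knob",.115,(368,230),(365,166))]:
    for th in(70,80):
        g=grip(T,a,th,11);k=grip(S,b,th,11)
        if g is None or k is None: print(n,th,g is None,k is None);continue
        c,sz,ang=box(T,g[1],h); c2,sz2,a2=box(S,k[1],h)
        print(n,th,g[0].round(1),k[0].round(1),"tri",tri([T,S],[g[0],k[0]]).round(4),"top",ray(T,g[0],h)[:2].round(4),np.round(sz,1),round(ang,1),"scene",ray(S,k[0],h)[:2].round(4),np.round(sz2,1),round(a2,1))
for d,p,r in((T,(275,228),40),(S,(318,262),45)):
    c=d["color"][p[1]-r:p[1]+r,p[0]-r:p[0]+r].min(2); m=(c<185).astype(np.uint8)
    cs,_=cv2.findContours(m,0,2); q=max(cs,key=cv2.contourArea)[:,0,:]+[p[0]-r,p[1]-r]
    w=np.array([ray(d,x,.014)[:2] for x in q]); (cc,rr)=cv2.minEnclosingCircle((w*1000).astype(np.float32)); e=cv2.fitEllipse((w*1000).astype(np.float32)); print("base",cc,rr,e)
E
python3 m.py
```

```text
103 70 [227.4 170.9] [231.9 263.4] tri [0.6167 0.2605 0.0843] top [0.6148 0.259 ] [23.9 13.9] 55.7 scene [0.614 0.263] [23.2 12.5] 52.9
103 80 [227.3 170.9] [231.8 263.4] tri [0.6167 0.2607 0.0846] top [0.6149 0.2593] [24.3 14.4] 54.7 scene [0.6141 0.2631] [23.7 13.2] 53.8
61 70 [195.  239.4] [291.  339.5] tri [0.4387 0.3472 0.0576] top [0.439  0.3465] [24.7 15.1] 88.4 scene [0.4375 0.3478] [22.3 17.3] -67.3
61 80 [195.1 239.3] [291.  339.4] tri [0.439  0.3469 0.0572] top [0.4393 0.3461] [24.3 20.1] -87.4 scene [0.4376 0.3477] [23.3 19.2] -67.3
82 70 [433.1 170.9] [342.9 130.8] tri [ 0.5959 -0.304   0.0346] top [ 0.6035 -0.2904] [26.4 21.9] 47.8 scene [ 0.5597 -0.253 ] [7.6 5.8] 22.8
82 80 [433.2 170.8] [334.4 121.2] tri [ 0.6039 -0.293   0.0691] top [ 0.6039 -0.2909] [27.1 23.3] 48.9 scene [ 0.5993 -0.2855] [13.9 13.5] 22.8
40 70 [448.6 247.1] [399.4 140.6] tri [ 0.402  -0.3254  0.0327] top [ 0.4015 -0.3212] [23.5 18.4] -6.1 scene [ 0.3995 -0.3106] [28.9 18.6] -75.5
40 80 [448.7 247.1] [398.6 141. ] tri [ 0.4031 -0.3266  0.0294] top [ 0.4015 -0.3212] [24.8 19.1] -6.1 scene [ 0.401  -0.3077] [32.  23.7] -75.5
knob 70 [369.5 227.7] [364.7 165.8] tri [ 0.4485 -0.1071  0.105 ] top [ 0.4493 -0.1056] [21.7 11.9] 44.2 scene [ 0.4439 -0.097 ] [35.8 22.1] -71.2
knob 80 [368.3 228.8] [364.7 165.8] tri [ 0.4464 -0.1034  0.1085] top [ 0.4464 -0.1025] [24.5 21.6] 26.9 scene [ 0.4439 -0.0968] [37.5 22.7] -72.1
base (469.6004638671875, 140.5500030517578) 74.55184936523438 ((469.93438720703125, 141.6967010498047), (140.859375, 145.16966247558594), 125.96382904052734)
base (469.0272216796875, 147.5178985595703) 75.1170425415039 ((468.5688781738281, 146.82281494140625), (141.77967834472656, 147.63528442382812), 37.02863693237305)
```

```bash
cat > go.py <<'E'
import sys,numpy as np
from plant import bot
from scipy.spatial.transform import Rotation as Ro
s=bot.get_state(); R=Ro.from_rotvec(s["orientation"]).as_matrix(); p=s["eef_pos"]
yaw=np.degrees(np.arctan2(R[1,0],R[0,0]))
print("t",round(s["time"],1),"p",p.round(4),"yaw",round(yaw,1),"tilt",np.degrees(np.arccos(-R[2,2])).round(2),"q",s["joint_pos"].round(2),"F",s["contact_force"].round(1),"w",round(s["gripper_width"],3),"g",round(s["grasp_force"],1))
a=list(map(float,sys.argv[1:]))
while len(a)>=4:
    x,y,z,th=a[:4];a=a[4:]
    sp=-((th-yaw+90)%180-90); yaw-=sp
    c,sn=np.cos(np.radians(yaw)),np.sin(np.radians(yaw)); d=np.array([x,y,z])-p; p=np.array([x,y,z])
    print("shift after spin",np.round([(c*d[0]+sn*d[1])/.075,(sn*d[0]-c*d[1])/.075,-d[2]/.075],3),"spin",round(sp/45,3))
E
python3 go.py .4015 -.321 .12 -4 .4015 -.321 .042 -4
python3 - <<'E'
from h import *
T=bot.snapshot("top")
for q in[(240,143),(335,148),(440,146),(395,148)]: print(ray(T,q,.0).round(3))
g=T["color"].min(2); print(g[120:170:2,440],g[120:170:2,250])
E
```

```text
t 0.3 p [ 0.1629 -0.6032  0.2137] yaw 15.1 tilt 0.03 q [ 1.34  0.69 -0.19  1.57  0.16  0.9  -0.22] F [0.1 0.4 0. ] w 0.995 g 0.0
shift after spin [ 2.911 -3.975  1.249] spin 0.425
shift after spin [ 0.   -0.    1.04] spin -0.0
[0.728 0.248 0.   ]
[ 0.704 -0.033  0.   ]
[ 0.702 -0.342  0.   ]
[ 0.699 -0.209  0.   ]
[ 16  15   7   0   0   0 153 224 220 219 221 220 221 221 219 220 221 221
 221 220 221 223 222 221 220] [  8   0   0   0   6   0   0   0  39 237 226 220 222 222 222 221 220 221
 222 223 222 220 221 223 225]
```

Request:
drive_tool:
  series:
    - [[0, 0, 0.1], 0.142]
    - [[0, 0, 0.1], 0.142]
    - [[0, 0, 0.1], 0.142]
    - [[0.36, -0.49, 0.1], 0]
    - [[0.36, -0.49, 0.1], 0]
    - [[0.36, -0.49, 0.1], 0]
    - [[0.36, -0.49, 0.1], 0]
    - [[0.36, -0.49, 0.1], 0]
  claw: 0.4
  newtons: 15

```text
time: 1.15
eef_pos: [0.3118, -0.4284, 0.1538]
orientation: [3.139, -0.112, 0.001]
contact_force: [0.3, -0.5, -0.0]
gripper_width: 0.598
grasp_force: 0.0
```

Request:
drive_tool:
  series:
    - [[0.36, -0.49, 0.1], 0]
    - [[0.36, -0.49, 0.1], 0]
    - [[0.36, -0.49, 0.1], 0]
    - [[0, 0, 0], 0]
    - [[0, 0, 0], 0]
    - [[0, 0, 0], 0]
    - [[0, 0, 0], 0]
    - [[0, 0, 0], 0]

```text
time: 1.95
eef_pos: [0.3983, -0.3267, 0.1316]
orientation: [3.139, -0.115, -0.0]
contact_force: [-0.4, -0.1, 1.0]
gripper_width: 0.6
grasp_force: 0.0
```

```bash
python3 go.py .4015 -.321 .12 -4 .4015 -.321 .042 -4
python3 - <<'E'
from h import *
T=bot.snapshot("top");S=bot.snapshot("scene")
tiles([(T["color"],(445,240)),(S["color"],(399,135))],"pics/a.png",35,5)
E
```

```text
t 1.9 p [ 0.3983 -0.3267  0.1316] yaw -4.2 tilt 0.04 q [ 0.61  0.67 -0.02  1.98  0.03  0.49 -1.07] F [-0.4 -0.1  1. ] w 0.6 g 0.0
shift after spin [ 0.037 -0.079  0.155] spin -0.005
shift after spin [ 0.   -0.    1.04] spin -0.0
```

View pics/a.png

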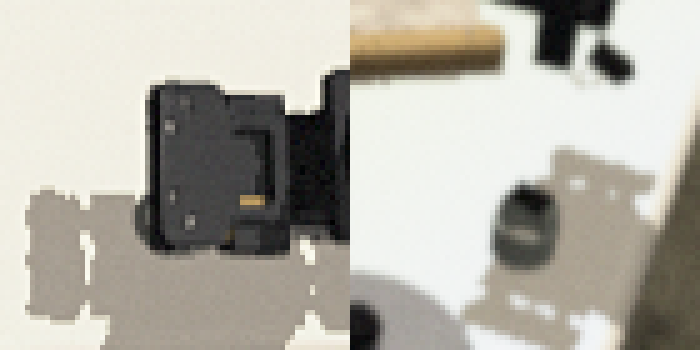

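The gripper is above the 40 mm cutter (seen in the scene crop, fingers up-right of it and high). Descending.

Request:
drive_tool:
  series:
    - [[0.037, -0.079, 0], 0]
    - [[0, 0, 0.3], 0]
    - [[0, 0, 0.3], 0]
    - [[0, 0, 0.3], 0]
    - [[0, 0, 0.2], 0]
    - [[0, 0, 0.095], 0]
    - [[0, 0, 0], 0]
    - [[0, 0, 0], 0]

```text
time: 2.85
eef_pos: [0.4028, -0.3198, 0.0423]
orientation: [3.139, -0.111, 0.001]
contact_force: [-0.2, -0.0, 0.0]
gripper_width: 0.601
grasp_force: 0.0
```

Request:
drive_tool:
  series:
    - [[0, 0, 0], 0]
    - [[0, 0, 0], 0]
    - [[0, 0, 0], 0]
    - [[0, 0, 0], 0]
    - [[0, 0, 0], 0]
    - [[0, 0, 0], 0]
    - [[0, 0, 0], 0]
    - [[0, 0, 0], 0]
  claw: 1

```text
time: 3.65
eef_pos: [0.4024, -0.3197, 0.0418]
orientation: [3.14, -0.111, -0.0]
contact_force: [-0.5, -0.0, 0.5]
gripper_width: 0.003
grasp_force: 0.0
```

Request:
drive_tool:
  series:
    - [[0, 0, -0.3], 0]
    - [[0, 0, -0.4], 0]
    - [[0, 0, -0.5], 0]
    - [[0, 0, -0.6], 0]
    - [[0, 0, -0.2], 0]
    - [[0, 0, 0], 0]
    - [[0, 0, 0], 0]
    - [[0, 0, 0], 0]

```text
time: 4.45
eef_pos: [0.4015, -0.319, 0.1904]
orientation: [-3.138, 0.111, 0.004]
contact_force: [-1.2, -0.0, -0.4]
gripper_width: 0.004
grasp_force: 0.0
```

```bash
python3 go.py .469 .144 .15 -4 .469 .144 .047 -4
python3 - <<'E'
from h import *
T=bot.snapshot("top");S=bot.snapshot("scene");p=bot.get_state()["eef_pos"]
tiles([(T["color"],proj(T,p)),(S["color"],proj(S,p))],"pics/b.png",35,5); print(proj(T,p),proj(S,p))
E
```

```text
t 4.5 p [ 0.4015 -0.319   0.1904] yaw -4.0 tilt 0.17 q [ 0.59  0.58 -0.02  1.93  0.02  0.64 -1.08] F [-1.2 -0.  -0.4] w 0.004 g 0.0
shift after spin [ 0.467 -6.221  0.538] spin -0.001
shift after spin [ 0.    -0.     1.373] spin -0.0
[469.14835161 241.10526044] [407.80839371  97.18094352]
```

View pics/b.png

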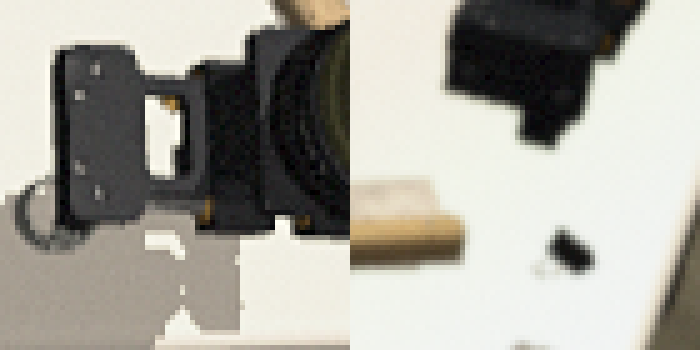

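The crop shows the closed gripper in the scene at about (410,91) with the cutter unmoved: the grasp missed. The gripper's seen position disagrees with the projected TCP, so I'll look wider.

```bash
python3 - <<'E'
from h import *
T=bot.snapshot("top");S=bot.snapshot("scene");p=bot.get_state()["eef_pos"]
o=[]
for d in(T,S):
    im=d["color"][...,::-1].copy(); q=proj(d,p); cv2.drawMarker(im,tuple(map(int,q.round())),(0,0,255),0,6,1)
    u,v=int(q[0]),int(q[1]); u=min(max(u,100),540); v=min(max(v,100),300)
    o.append(cv2.resize(im[v-100:v+100,u-100:u+100],None,fx=2,fy=2,interpolation=0)); print(u,v,q)
cv2.imwrite("pics/c.png",np.hstack(o))
E
```

```text
469 240 [469.28596433 240.95960906]
407 100 [407.74661497  97.00475302]
```

View pics/c.png

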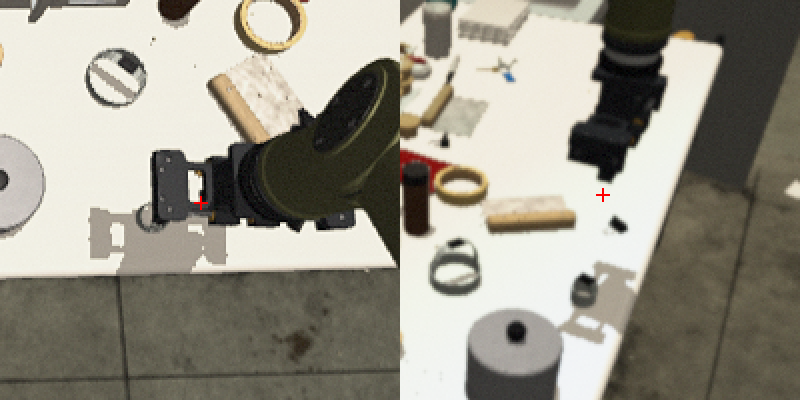

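The wide view shows the dark finger stub ending at scene px ~(410,89), above the projected TCP; the fingertips may be pale against the white table. I'll difference it against the first image.

```bash
python3 - <<'E'
from h import *
S=bot.snapshot("scene");p=bot.get_state()["eef_pos"]
a=cv2.imread("pics/scene0.png").astype(int);b=S["color"][...,::-1].astype(int)
d=np.abs(a-b).max(2); q=proj(S,p);u,v=map(int,q.round())
c=np.clip(d[v-40:v+30,u-35:u+35]*6,0,255).astype(np.uint8)
e=np.clip((b[v-40:v+30,u-35:u+35]-150)*2.4,0,255).astype(np.uint8)
o=np.hstack([cv2.cvtColor(c,cv2.COLOR_GRAY2BGR),e]); o=cv2.resize(o,None,fx=5,fy=5,interpolation=0)
cv2.drawMarker(o,(177,202),(0,0,255),0,12,1);cv2.imwrite("pics/d.png",o)
for z in(.15,.18,.2,.22,.24):print(z,ray(S,(409.5,89),z).round(3))
E
```

```text
0.15 [ 0.416 -0.425  0.15 ]
0.18 [ 0.409 -0.376  0.18 ]
0.2 [ 0.405 -0.344  0.2  ]
0.22 [ 0.401 -0.312  0.22 ]
0.24 [ 0.396 -0.28   0.24 ]
```

View pics/d.png

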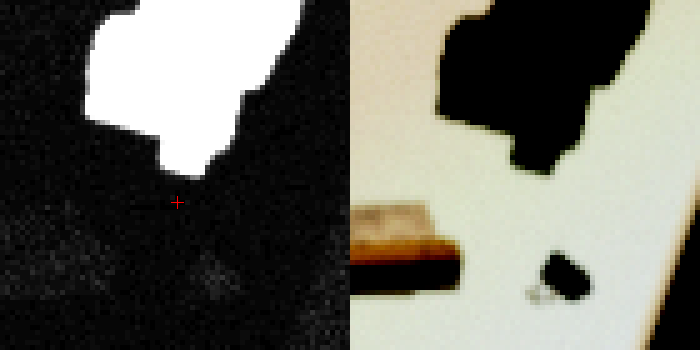

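Request:
drive_tool:
  series:
    - [[0.4, 0, 0.3], 0]
    - [[0.4, 0, 0.3], 0]
    - [[0, 0, 0.5], 0]
    - [[0, 0, 0.5], 0]
    - [[0, 0, 0.4], 0]
    - [[0, 0, 0], 0]
    - [[0, 0, 0], 0]
    - [[0, 0, 0], 0]

```text
time: 5.5
eef_pos: [0.4633, -0.3247, 0.0434]
orientation: [3.138, -0.111, 0.004]
contact_force: [0.2, 0.4, 0.5]
gripper_width: 0.003
grasp_force: 0.0
```

```bash
python3 - <<'E'
from h import *
S=bot.snapshot("scene");T=bot.snapshot("top");s=bot.get_state();p=s["eef_pos"];print(p,s["contact_force"])
for z in(.12,.14,.15,.16,.17): print(z,ray(S,(411.5,114),z).round(3))
tiles([(T["color"],proj(T,p)),(S["color"],proj(S,p))],"pics/e.png",35,5); print(proj(T,p),proj(S,p))
E
```

```text
[ 0.46335541 -0.32472767  0.04354795] [-0.52963701  0.41170074  0.26707557]
0.12 [ 0.386 -0.348  0.12 ]
0.14 [ 0.382 -0.32   0.14 ]
0.15 [ 0.381 -0.306  0.15 ]
0.16 [ 0.379 -0.292  0.16 ]
0.17 [ 0.378 -0.278  0.17 ]
[447.36036521 223.97727169] [380.14720331 132.87793942]
```

View pics/e.png

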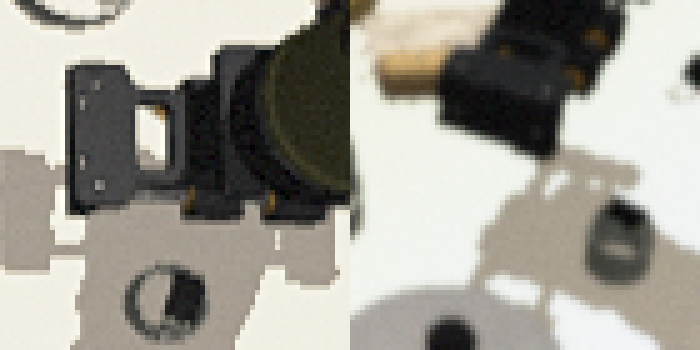

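The scene crop shows the body hiding the fingers, so the visual height evidence is weak; I'll touch the table gently to find the true tip height.

Request:
drive_tool:
  series:
    - [[0, 0, 0.15], 0]
    - [[0, 0, 0.15], 0]
    - [[0, 0, 0], 0]
    - [[0, 0, 0], 0]
    - [[0, 0, 0.04], 0]
    - [[0, 0, 0.04], 0]
    - [[0, 0, 0], 0]
    - [[0, 0, 0], 0]

```text
time: 6.4
eef_pos: [0.4623, -0.3239, 0.0133]
orientation: [3.14, -0.111, -0.0]
contact_force: [0.8, 0.3, 0.4]
gripper_width: 0.003
grasp_force: 0.0
```

Request:
drive_tool:
  series:
    - [[0, 0, 0.03], 0]
    - [[0, 0, 0], 0]
    - [[0, 0, 0.03], 0]
    - [[0, 0, 0], 0]
    - [[0, 0, 0], 0]
    - [[0, 0, 0], 0]
    - [[0, 0, 0], 0]
    - [[0, 0, 0], 0]

```text
time: 7.2
eef_pos: [0.4623, -0.324, 0.0088]
orientation: [3.14, -0.111, 0.0]
contact_force: [-0.5, 0.1, 0.3]
gripper_width: 0.002
grasp_force: 0.0
```

Request:
drive_tool:
  series:
    - [[0, 0, 0.04], 0]
    - [[0, 0, 0.04], 0]
    - [[0, 0, 0.04], 0]
    - [[0, 0, 0], 0]
    - [[0, 0, 0], 0]
    - [[0, 0, 0], 0]
    - [[0, 0, 0], 0]
    - [[0, 0, 0], 0]

```text
time: 8.0
eef_pos: [0.4624, -0.324, -0.0001]
orientation: [3.139, -0.111, 0.0]
contact_force: [-0.8, -0.4, 0.5]
gripper_width: 0.006
grasp_force: 0.0
```

```bash
python3 - <<'E'
from h import *
S=bot.snapshot("scene");T=bot.snapshot("top");s=bot.get_state();p=s["eef_pos"];print(p,s["contact_force"])
o=[]
for d,(u,v) in((T,(460,220)),(S,(390,130))):
    im=d["color"][...,::-1].copy(); cv2.drawMarker(im,tuple(map(int,proj(d,p).round())),(0,0,255),0,6,1)
    o.append(cv2.resize(im[v-50:v+50,u-50:u+50],None,fx=4,fy=4,interpolation=0))
cv2.imwrite("pics/f.png",np.hstack(o))
E
```

```text
[ 4.62344435e-01 -3.23964012e-01 -1.30996241e-04] [ 0.4426854  -0.07644709  1.17009823]
```

View pics/f.png

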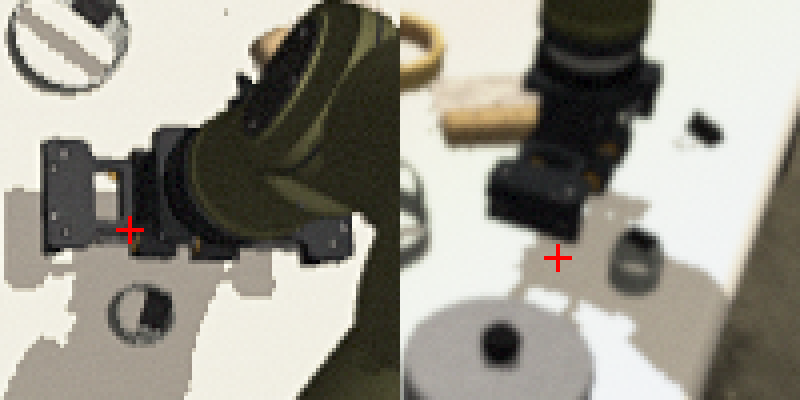

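The view shows the gripper body spanning top px ~(420..497, 222), its xy consistent with the reading, and still clear of the table. I'll keep descending until contact.

Request:
drive_tool:
  series:
    - [[0, 0, 0.04], 0]
    - [[0, 0, 0.04], 0]
    - [[0, 0, 0.04], 0]
    - [[0, 0, 0.04], 0]
    - [[0, 0, 0], 0]
    - [[0, 0, 0], 0]
    - [[0, 0, 0], 0]
    - [[0, 0, 0], 0]

```text
time: 8.9
eef_pos: [0.4624, -0.324, -0.0121]
orientation: [3.139, -0.111, 0.0]
contact_force: [-0.1, 0.3, 0.6]
gripper_width: 0.005
grasp_force: 0.0
```

```bash
python3 - <<'E'
from h import *
S=bot.snapshot("scene")
for z in(.05,.06,.08,.1,.12): print(z,ray(S,(373.8,135.5),z).round(3),ray(S,(362.5,131),z).round(3),ray(S,(385,140),z).round(3))
T=bot.snapshot("top")
for z in(.08,.13,.16):print(ray(T,(459,222),z))
E
```

```text
0.05 [ 0.476 -0.298  0.05 ] [ 0.514 -0.305  0.05 ] [ 0.439 -0.291  0.05 ]
0.06 [ 0.473 -0.286  0.06 ] [ 0.511 -0.292  0.06 ] [ 0.437 -0.279  0.06 ]
0.08 [ 0.468 -0.261  0.08 ] [ 0.504 -0.268  0.08 ] [ 0.432 -0.255  0.08 ]
0.1 [ 0.462 -0.237  0.1  ] [ 0.498 -0.244  0.1  ] [ 0.428 -0.231  0.1  ]
0.12 [ 0.457 -0.213  0.12 ] [ 0.492 -0.22   0.12 ] [ 0.424 -0.207  0.12 ]
[ 0.46236593 -0.34277786  0.08      ]
[ 0.45488273 -0.3238698   0.13      ]
[ 0.45039281 -0.31252497  0.16      ]
```

Request:
drive_tool:
  series:
    - [[0, 0, 0.04], 0]
    - [[0, 0, 0.04], 0]
    - [[0, 0, 0.04], 0]
    - [[0, 0, 0], 0]
    - [[0, 0, 0], 0]
    - [[0, 0, 0], 0]
    - [[0, 0, 0], 0]
    - [[0, 0, 0], 0]

```text
time: 9.8
eef_pos: [0.4623, -0.324, -0.0211]
orientation: [3.139, -0.111, 0.0]
contact_force: [-1.2, -0.3, 0.5]
gripper_width: 0.002
grasp_force: 0.0
```

Request:
drive_tool:
  series:
    - [[0, 0, 0.03], 0]
    - [[0, 0, 0], 0]
    - [[0, 0, 0.03], 0]
    - [[0, 0, 0], 0]
    - [[0, 0, 0], 0]
    - [[0, 0, 0], 0]
    - [[0, 0, 0], 0]
    - [[0, 0, 0], 0]

```text
time: 10.6
eef_pos: [0.4623, -0.324, -0.0243]
orientation: [3.139, -0.111, 0.001]
contact_force: [-1.8, 1.2, 12.6]
gripper_width: 0.004
grasp_force: 6.6
```

Request:
drive_tool:
  series:
    - [[0, 0, 0.03], 0]
    - [[0, 0, 0], 0]
    - [[0, 0, 0.03], 0]
    - [[0, 0, 0], 0]
    - [[0, 0, 0], 0]
    - [[0, 0, 0], 0]
    - [[0, 0, 0], 0]
    - [[0, 0, 0], 0]

```text
time: 11.4
eef_pos: [0.4624, -0.324, -0.0245]
orientation: [3.139, -0.111, 0.002]
contact_force: [-7.0, 6.2, 52.5]
gripper_width: 0.005
grasp_force: 26.3
```

Contact at reading z ≈ −0.0242, where it should be 0.011: the reading is 35 mm low. I'll apply that and retry.

Request:
drive_tool:
  series:
    - [[0, 0, -0.3], 0]
    - [[0, 0, -0.4], 0]
    - [[0, 0, -0.4], 0]
    - [[0, 0, -0.4], 0]
    - [[0, 0, 0], 0]
    - [[0, 0, 0], 0]
    - [[0, 0, 0], 0]
    - [[0, 0, 0], 0]
  claw: 0.3

```text
time: 12.2
eef_pos: [0.4615, -0.3234, 0.081]
orientation: [-3.138, 0.111, 0.003]
contact_force: [-0.7, 0.6, -0.5]
gripper_width: 0.691
grasp_force: 0.0
```

```bash
sed -i 's/p=s\["eef_pos"\]$/p=s["eef_pos"]+[0,0,.035]/' go.py; python3 go.py .4015 -.321 .12 -4 .4015 -.321 .042 -4
```

```text
t 12.2 p [ 0.4615 -0.3234  0.116 ] yaw -4.1 tilt 0.14 q [ 0.54  0.8  -0.01  1.86  0.02  0.48 -1.13] F [-0.7  0.6 -0.5] w 0.691 g 0.0
shift after spin [-0.8    0.024 -0.053] spin -0.001
shift after spin [ 0.   -0.    1.04] spin -0.0
```

Request:
drive_tool:
  series:
    - [[-0.4, 0.024, 0], 0]
    - [[-0.4, 0, 0], 0]
    - [[0, 0, 0], 0]
    - [[0, 0, 0.3], 0]
    - [[0, 0, 0.3], 0]
    - [[0, 0, 0.3], 0]
    - [[0, 0, 0.08], 0]
    - [[0, 0, 0], 0]

```text
time: 13.0
eef_pos: [0.4021, -0.321, 0.0077]
orientation: [-3.138, 0.11, 0.003]
contact_force: [-0.3, 0.2, 0.4]
gripper_width: 0.702
grasp_force: 0.0
```

Request:
drive_tool:
  series:
    - [[0, 0, 0], 0]
    - [[0, 0, 0], 0]
    - [[0, 0, 0], 0]
    - [[0, 0, 0], 0]
    - [[0, 0, 0], 0]
    - [[0, 0, 0], 0]
    - [[0, 0, 0], 0]
    - [[0, 0, 0], 0]
  claw: 1

```text
time: 13.8
eef_pos: [0.4024, -0.3216, 0.009]
orientation: [3.139, -0.111, 0.0]
contact_force: [0.0, -0.4, 2.7]
gripper_width: 0.18
grasp_force: 15.0
```

Grasped (16 mm). Lift while turning toward an easier yaw.

Request:
drive_tool:
  series:
    - [[0, 0, -0.15], 0]
    - [[0, 0, -0.25], -0.15]
    - [[0, 0, -0.25], -0.15]
    - [[0, 0, -0.25], -0.15]
    - [[0, 0, -0.25], -0.15]
    - [[0, 0, -0.25], -0.15]
    - [[0, 0, -0.1], -0.15]
    - [[0, 0, 0], 0]

```text
time: 14.6
eef_pos: [0.4027, -0.3221, 0.1229]
orientation: [2.982, 0.982, 0.002]
contact_force: [-0.7, 0.6, -0.5]
gripper_width: 0.177
grasp_force: 15.0
```

```bash
python3 go.py .469 .143 .13 36.5 .469 .143 .048 36.5
```

```text
t 14.6 p [ 0.4027 -0.3221  0.1579] yaw 36.4 tilt 0.15 q [ 0.72  0.69 -0.22  1.98  0.3   0.5  -0.65] F [-0.7  0.6 -0.5] w 0.177 g 15.0
shift after spin [ 4.4   -4.459  0.372] spin -0.001
shift after spin [0.    0.    1.093] spin -0.0
```

Request:
drive_tool:
  series:
    - [[0, 0, -0.5], 0]
    - [[0, 0, -0.3], 0]
    - [[0.4, -0.405, 0], 0]
    - [[0.4, -0.405, 0], 0]
    - [[0.4, -0.405, 0], 0]
    - [[0.4, -0.405, 0], 0]
    - [[0.4, -0.405, 0], 0]
    - [[0.4, -0.405, 0], 0]

```text
time: 15.4
eef_pos: [0.4384, -0.0663, 0.181]
orientation: [-2.986, -0.977, 0.001]
contact_force: [0.6, 0.2, -0.1]
gripper_width: 0.179
grasp_force: 15.0
```

Request:
drive_tool:
  series:
    - [[0.4, -0.405, 0], 0]
    - [[0.4, -0.405, 0], 0]
    - [[0.4, -0.405, 0], 0]
    - [[0.4, -0.405, 0], 0]
    - [[0.4, -0.405, 0], 0]
    - [[0, 0, 0.4], 0]
    - [[0, 0, 0.4], 0]
    - [[0, 0, 0], 0]

```text
time: 16.2
eef_pos: [0.4664, 0.1426, 0.1184]
orientation: [2.984, 0.98, -0.012]
contact_force: [-0.1, 0.1, -0.1]
gripper_width: 0.177
grasp_force: 15.0
```

```bash
python3 go.py .469 .143 .049 36.5 ; python3 - <<'E'
from h import *
T=bot.snapshot("top");S=bot.snapshot("scene"); p=bot.get_state()["eef_pos"]+[0,0,.035]
o=[]
for d in(T,S):
    im=d["color"][...,::-1].copy(); q=proj(d,[.469,.143,.004]); u,v=map(int,q.round()); print(q,proj(d,p))
    o.append(cv2.resize(im[v-45:v+45,u-45:u+45],None,fx=4,fy=4,interpolation=0))
cv2.imwrite("pics/g.png",np.hstack(o))
E
```

```text
t 16.2 p [0.4664 0.1426 0.1534] yaw 36.4 tilt 0.45 q [-0.31  0.68 -0.13  2.06  0.2   0.43 -1.53] F [-0.1  0.1 -0.1] w 0.177 g 15.0
shift after spin [0.032 0.016 1.392] spin -0.003
[275.20994864 228.87627843] [267.2228405  220.02496135]
[318.5330733  262.03592201] [318.06089497 223.34666147]
```

View pics/g.png

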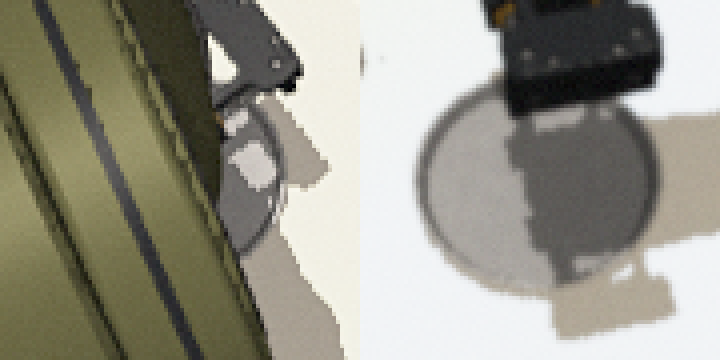

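The scene crop shows the base rim centred at px ≈(318,263), matching my estimate. Lower the smallest cutter.

Request:
drive_tool:
  series:
    - [[0.032, 0.016, 0.3], 0]
    - [[0, 0, 0.35], 0]
    - [[0, 0, 0.35], 0]
    - [[0, 0, 0.3], 0]
    - [[0, 0, 0.06], 0]
    - [[0, 0, 0], 0]
    - [[0, 0, 0], 0]
    - [[0, 0, 0], 0]

```text
time: 17.1
eef_pos: [0.473, 0.144, 0.0206]
orientation: [-2.984, -0.982, -0.004]
contact_force: [-0.3, 0.9, 1.0]
gripper_width: 0.18
grasp_force: 15.0
```

Request:
drive_tool:
  series:
    - [[0, 0, 0.03], 0]
    - [[0, 0, 0], 0]
    - [[0, 0, 0], 0]
    - [[0, 0, 0], 0]
    - [[0, 0, 0], 0]
    - [[0, 0, 0], 0]
    - [[0, 0, 0], 0]
    - [[0, 0, 0], 0]

```text
time: 17.9
eef_pos: [0.4719, 0.1438, 0.017]
orientation: [2.984, 0.982, -0.0]
contact_force: [0.9, -0.9, -0.3]
gripper_width: 0.18
grasp_force: 15.0
```

Request:
drive_tool:
  series:
    - [[-0.032, -0.024, 0.03], 0]
    - [[0, 0, 0.02], 0]
    - [[0, 0, 0], 0]
    - [[0, 0, 0], 0]
    - [[0, 0, 0], 0]
    - [[0, 0, 0], 0]
    - [[0, 0, 0], 0]
    - [[0, 0, 0], 0]

```text
time: 18.7
eef_pos: [0.469, 0.1438, 0.0133]
orientation: [2.984, 0.982, 0.0]
contact_force: [0.0, -0.2, 0.1]
gripper_width: 0.181
grasp_force: 15.0
```

Request:
drive_tool:
  series:
    - [[0, 0, 0], 0]
    - [[0, 0, 0], 0]
    - [[0, 0, 0], 0]
    - [[0, 0, 0], 0]
    - [[0, 0, 0], 0]
    - [[0, 0, -0.2], 0]
    - [[0, 0, -0.5], 0]
    - [[0, 0, -0.6], 0]
  claw: 0.3

```text
time: 19.5
eef_pos: [0.4677, 0.1434, 0.1108]
orientation: [2.983, 0.983, -0.006]
contact_force: [0.6, 0.6, 0.1]
gripper_width: 0.7
grasp_force: 0.0
```

Request:
drive_tool:
  series:
    - [[0, 0, -0.5], 0]
    - [[0, 0.5, 0], 0]
    - [[0, 0.6, 0], 0]
    - [[0, 0.6, 0], 0]
    - [[0, 0.6, 0], 0]
    - [[0, 0, 0], 0]
    - [[0, 0, 0], 0]
    - [[0, 0, 0], 0]

```text
time: 20.3
eef_pos: [0.5704, 0.0065, 0.1481]
orientation: [-2.982, -0.985, 0.001]
contact_force: [-0.3, 0.4, 0.7]
gripper_width: 0.698
grasp_force: 0.0
```

```bash
python3 go.py ; cat > fit.py <<'E'
from h import *
T=bot.snapshot("top");S=bot.snapshot("scene")
o=[]
for d in(T,S):
    im=d["color"][...,::-1].copy(); q=proj(d,[.469,.143,.004]); u,v=map(int,q.round()); print(u-45,v-45)
    o.append(cv2.resize(im[v-45:v+45,u-45:u+45],None,fx=4,fy=4,interpolation=0))
import sys
cv2.imwrite(sys.argv[1],np.hstack(o))
E
python3 fit.py pics/i.png
```

```text
t 20.3 p [0.5704 0.0065 0.1831] yaw 36.5 tilt 0.09 q [ 0.03  0.71 -0.21  1.8   0.22  0.66 -1.24] F [-0.3  0.4  0.7] w 0.698 g 0.0
230 184
274 217
```

View pics/i.png

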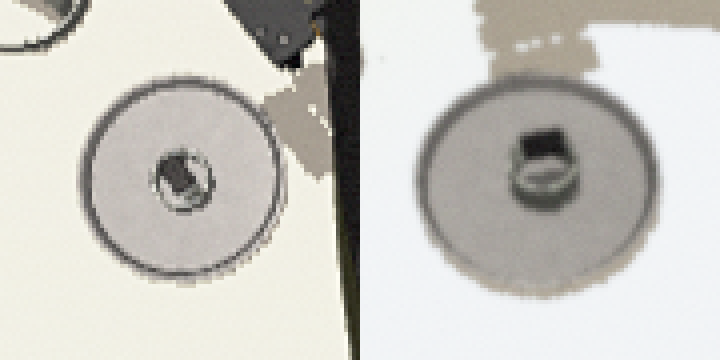

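The 40 mm cutter stands in the base, nearly centred (top ring px ≈(276,229), rim centre ≈(276,229)).

```bash
python3 go.py .4385 .347 .13 95 .4385 .347 .058 95; cat > m2.py <<'E'
from h import *
import sys
x,y,h=map(float,sys.argv[1:4])
T=bot.snapshot("top");S=bot.snapshot("scene"); X=[x,y,h-.001]
for th in(75,90):
    k=[grip(d,proj(d,X),th,10) for d in(T,S)]
    if None in k: print(k);continue
    print(th,[ray(d,q[0],h)[:2].round(4) for d,q in zip((T,S),k)],tri([T,S],[q[0] for q in k]).round(4),box(T,k[0][1],h)[1:],box(S,k[1][1],h)[1:])
E
python3 m2.py .469 .1438 .049; python3 m2.py .4385 .347 .06
```

```text
t 20.4 p [0.5705 0.0069 0.1833] yaw 36.6 tilt 0.06 q [ 0.03  0.71 -0.21  1.8   0.22  0.66 -1.24] F [ 0.1 -0.2  0.9] w 0.699 g 0.0
shift after spin [ 4.671 -1.359  0.71 ] spin -1.298
shift after spin [0.   0.   0.96] spin -0.0
75 [array([0.4694, 0.1426]), array([0.4653, 0.1449])] [0.4681 0.1428 0.0453] ((6.913097858428955, 6.019052982330322), 0.027114922180771828) ((24.978893280029297, 16.373647689819336), 25.25348663330078)
90 [array([0.468 , 0.1417]), array([0.465 , 0.1447])] [0.4674 0.1421 0.0443] ((24.978254318237305, 20.422409057617188), 25.9987850189209) ((26.723283767700195, 18.56073570251465), 22.697616577148438)
75 [array([0.4391, 0.3462]), array([0.4375, 0.3478])] [0.4388 0.3471 0.0572] ((24.49268913269043, 15.344107627868652), -89.41587972640991) ((22.794658660888672, 18.199962615966797), -67.33212661743164)
90 [array([0.4392, 0.3461]), array([0.4377, 0.3471])] [0.4388 0.3466 0.0581] ((25.541397094726562, 20.714473724365234), -87.0826826095581) ((25.31329345703125, 23.992565155029297), 18.875600814819336)
```

Request:
drive_tool:
  series:
    - [[0, 0, 0], -0.162]
    - [[0, 0, 0], -0.162]
    - [[0, 0, 0], -0.162]
    - [[0, 0, 0], -0.162]
    - [[0, 0, 0], -0.162]
    - [[0, 0, 0], -0.162]
    - [[0, 0, 0], -0.162]
    - [[0, 0, 0], -0.162]

```text
time: 21.4
eef_pos: [0.5713, 0.0053, 0.1484]
orientation: [2.12, 2.318, -0.0]
contact_force: [0.8, -0.2, 0.2]
gripper_width: 0.697
grasp_force: 0.0
```

Request:
drive_tool:
  series:
    - [[0.58, -0.17, 0], 0]
    - [[0.58, -0.17, 0], 0]
    - [[0.58, -0.17, 0], 0]
    - [[0.58, -0.17, 0], 0]
    - [[0.58, -0.17, 0], 0]
    - [[0.58, -0.17, 0], 0]
    - [[0.58, -0.17, 0], 0]
    - [[0.58, -0.17, 0], 0]

```text
time: 22.2
eef_pos: [0.4398, 0.3451, 0.1484]
orientation: [2.126, 2.312, 0.0]
contact_force: [1.0, 0.7, -0.3]
gripper_width: 0.698
grasp_force: 0.0
```

```bash
python3 go.py .4385 .347 .059 94
```

```text
t 22.2 p [0.4398 0.3451 0.1834] yaw 94.8 tilt 0.02 q [-0.49  0.72 -0.43  1.82  0.45  0.7  -1.1 ] F [ 1.   0.7 -0.3] w 0.698 g 0.0
shift after spin [ 0.026 -0.015  1.659] spin 0.018
```

Request:
drive_tool:
  series:
    - [[0.026, -0.015, 0], 0]
    - [[0, 0, 0.4], 0]
    - [[0, 0, 0.4], 0]
    - [[0, 0, 0.4], 0]
    - [[0, 0, 0.3], 0]
    - [[0, 0, 0.16], 0]
    - [[0, 0, 0], 0]
    - [[0, 0, 0], 0]

```text
time: 23.0
eef_pos: [0.4399, 0.3456, 0.0244]
orientation: [2.127, 2.312, 0.001]
contact_force: [0.7, -0.1, 1.0]
gripper_width: 0.702
grasp_force: 0.0
```

Request:
drive_tool:
  series:
    - [[0, 0, 0], 0]
    - [[0, 0, 0], 0]
    - [[0, 0, 0], 0]
    - [[0, 0, 0], 0]
    - [[0, 0, 0], 0]
    - [[0, 0, 0], 0]
    - [[0, 0, 0], 0]
    - [[0, 0, 0], 0]
  claw: 1

```text
time: 23.8
eef_pos: [0.4395, 0.3452, 0.0238]
orientation: [2.127, 2.312, -0.0]
contact_force: [-0.6, 0.0, 0.9]
gripper_width: 0.178
grasp_force: 15.0
```

Request:
drive_tool:
  series:
    - [[0, 0, -0.15], 0]
    - [[0, 0, -0.4], 0]
    - [[0, 0, -0.4], 0]
    - [[0, 0, -0.4], 0]
    - [[0, 0, -0.2], 0]
    - [[0, 0, 0], 0]
    - [[0, 0, 0], 0]
    - [[0, 0, 0], 0]

```text
time: 24.6
eef_pos: [0.439, 0.3444, 0.139]
orientation: [2.127, 2.312, -0.003]
contact_force: [0.4, 0.6, -0.5]
gripper_width: 0.181
grasp_force: 15.0
```

```bash
python3 go.py .469 .1438 .18 95 .469 .1438 .07 95; python3 m2.py .4385 .347 .06
```

```text
t 24.6 p [0.439  0.3444 0.174 ] yaw 94.8 tilt 0.13 q [-0.49  0.73 -0.43  1.83  0.46  0.68 -1.11] F [ 0.4  0.6 -0.5] w 0.181 g 15.0
shift after spin [-2.7    0.165 -0.08 ] spin -0.005
shift after spin [0.    0.    1.467] spin -0.0
[(array([196.85967433, 238.39032567]), array([[194.875, 235.875],
       [194.875, 238.125],
       [195.125, 238.375],
       [195.125, 238.625],
       [195.625, 238.625],
       [195.875, 238.875],
       [195.875, 240.125],
       [196.125, 240.375],
       [196.375, 240.375],
       [196.875, 240.875],
       [198.875, 240.875],
       [198.875, 238.875],
       [198.625, 238.625],
       [198.625, 237.875],
       [198.125, 237.875],
       [197.875, 237.625],
       [197.625, 237.625],
       [197.375, 237.375],
       [197.375, 235.875]]), np.float64(16.3125)), None]
90 [array([0.4362, 0.3543]), array([0.433 , 0.3502])] [0.4337 0.352  0.0654] ((54.662532806396484, 51.88611602783203), 88.37922668457031) ((29.17249870300293, 8.418985366821289), 43.498069763183594)
```

Request:
drive_tool:
  series:
    - [[-0.54, 0.033, 0], 0]
    - [[-0.54, 0.033, 0], 0]
    - [[-0.54, 0.033, 0], 0]
    - [[-0.54, 0.033, 0], 0]
    - [[-0.55, 0.033, 0], 0]
    - [[0, 0, 0], 0]
    - [[0, 0, 0], 0]
    - [[0, 0, 0], 0]

```text
time: 25.5
eef_pos: [0.4686, 0.1453, 0.1398]
orientation: [-2.124, -2.313, -0.001]
contact_force: [0.8, 1.0, -1.9]
gripper_width: 0.176
grasp_force: 15.0
```

```bash
python3 go.py .469 .1424 .115 95 .469 .1424 .064 95
```

```text
t 25.5 p [0.4686 0.1453 0.1748] yaw 94.9 tilt 0.08 q [-0.11  0.67 -0.45  2.03  0.53  0.56 -0.85] F [ 0.8  1.  -1.9] w 0.176 g 15.0
shift after spin [-0.04   0.003  0.798] spin -0.003
shift after spin [0.   0.   0.68] spin -0.0
```

Request:
drive_tool:
  series:
    - [[-0.04, 0, 0], 0]
    - [[0, 0, 0.3], 0]
    - [[0, 0, 0.3], 0]
    - [[0, 0, 0.3], 0]
    - [[0, 0, 0.2], 0]
    - [[0, 0, 0.2], 0]
    - [[0, 0, 0], 0]
    - [[0, 0, 0], 0]

```text
time: 26.3
eef_pos: [0.4689, 0.1416, 0.0426]
orientation: [-2.125, -2.313, 0.0]
contact_force: [0.3, 0.7, -0.6]
gripper_width: 0.176
grasp_force: 15.0
```

Request:
drive_tool:
  series:
    - [[0, 0, 0.06], 0]
    - [[0, 0, 0.06], 0]
    - [[0, 0, 0.04], 0]
    - [[0, 0, 0], 0]
    - [[0, 0, 0], 0]
    - [[0, 0, 0], 0]
    - [[0, 0, 0], 0]
    - [[0, 0, 0], 0]

```text
time: 27.1
eef_pos: [0.4691, 0.1407, 0.0306]
orientation: [2.127, 2.312, 0.0]
contact_force: [-0.3, 1.1, -0.9]
gripper_width: 0.18
grasp_force: 15.0
```

Request:
drive_tool:
  series:
    - [[0.02, 0, 0.03], 0]
    - [[0, 0, 0.01], 0]
    - [[0, 0, 0], 0]
    - [[0, 0, 0], 0]
    - [[0, 0, 0], 0]
    - [[0, 0, 0], 0]
    - [[0, 0, 0], 0]
    - [[0, 0, 0], 0]

```text
time: 27.9
eef_pos: [0.4689, 0.1426, 0.0277]
orientation: [-2.127, -2.312, -0.001]
contact_force: [-0.5, 0.8, 5.5]
gripper_width: 0.18
grasp_force: 15.0
```

Request:
drive_tool:
  series:
    - [[0, 0, 0], 0]
    - [[0, 0, 0], 0]
    - [[0, 0, 0], 0]
    - [[0, 0, 0], 0]
    - [[0, 0, 0], 0]
    - [[0, 0, -0.2], 0]
    - [[0, 0, -0.5], 0]
    - [[0, 0, -0.6], 0]
  claw: 0.3

```text
time: 28.7
eef_pos: [0.4676, 0.1417, 0.1251]
orientation: [-2.126, -2.311, 0.006]
contact_force: [0.7, 0.2, 0.6]
gripper_width: 0.702
grasp_force: 0.0
```

```bash
python3 go.py .602 -.289 .185 55 .602 -.289 .074 55;
```

```text
t 28.7 p [0.4676 0.1417 0.1601] yaw 94.8 tilt 0.22 q [-0.12  0.69 -0.44  2.04  0.56  0.53 -0.88] F [0.7 0.2 0.6] w 0.702 g 0.0
shift after spin [-3.676  4.761 -0.332] spin 0.884
shift after spin [0.   0.   1.48] spin -0.0
```

Request:
drive_tool:
  series:
    - [[0, 0, -0.05], 0.166]
    - [[0, 0, -0.05], 0.166]
    - [[0, 0, -0.05], 0.166]
    - [[0, 0, -0.05], 0.166]
    - [[0, 0, -0.05], 0.166]
    - [[0, 0, -0.05], 0.166]
    - [[0, 0, -0.05], 0.166]
    - [[0, 0, -0.05], 0.166]

```text
time: 29.5
eef_pos: [0.4687, 0.1421, 0.1552]
orientation: [2.999, 0.937, -0.0]
contact_force: [0.3, -0.4, 0.2]
gripper_width: 0.699
grasp_force: 0.0
```

```bash
python3 go.py .602 -.289 .19 35 .602 -.289 .074 35; python3 - <<'E'
from h import *
T=bot.snapshot("top")
for z in(.1,.15,.2):print(z,ray(T,(440,146),z)[:2].round(3),ray(T,(388,148),z)[:2].round(3),ray(T,(390,138),z)[:2].round(3))
E
```

```text
t 29.5 p [0.4687 0.1421 0.1902] yaw 34.7 tilt 0.02 q [-0.28  0.61 -0.18  2.03  0.2   0.52 -1.56] F [ 0.3 -0.4  0.2] w 0.699 g 0.0
shift after spin [-1.841e+00  5.728e+00  2.000e-03] spin -0.007
shift after spin [0.    0.    1.547] spin -0.0
0.1 [ 0.665 -0.307] [ 0.663 -0.169] [ 0.691 -0.176]
0.15 [ 0.646 -0.29 ] [ 0.644 -0.159] [ 0.671 -0.166]
0.2 [ 0.627 -0.273] [ 0.626 -0.149] [ 0.651 -0.155]
```

Request:
drive_tool:
  series:
    - [[-0.184, 0.573, 0], 0]
    - [[-0.184, 0.573, 0], 0]
    - [[-0.184, 0.573, 0], 0]
    - [[-0.184, 0.573, 0], 0]
    - [[-0.184, 0.573, 0], 0]
    - [[-0.184, 0.573, 0], 0]
    - [[-0.184, 0.573, 0], 0]
    - [[-0.184, 0.573, 0], 0]

```text
time: 30.35
eef_pos: [0.5756, -0.2047, 0.1548]
orientation: [-2.995, -0.948, 0.001]
contact_force: [0.1, -0.1, -0.2]
gripper_width: 0.704
grasp_force: 0.0
```

Request:
drive_tool:
  series:
    - [[-0.184, 0.573, 0], 0]
    - [[-0.184, 0.573, 0], 0]
    - [[0, 0, 0], 0]
    - [[0, 0, 0], 0]
    - [[0, 0, 0.3], 0]
    - [[0, 0, 0.3], 0]
    - [[0, 0, 0.3], 0]
    - [[0, 0, 0], 0]
  claw: 0

```text
time: 31.15
eef_pos: [0.5998, -0.2856, 0.0845]
orientation: [-2.989, -0.949, 0.008]
contact_force: [-0.7, 0.4, 0.3]
gripper_width: 1.002
grasp_force: 0.0
```

```bash
python3 go.py .602 -.289 .074 35; python3 m2.py .469 .1438 .064; python3 fit.py pics/j.png
python3 - <<'E'
from h import *
a=cv2.imread("pics/j.png")
T=bot.snapshot("top");S=bot.snapshot("scene")
o=[]
for d in(T,S):
    q=proj(d,[.61,-.289,.075]);u,v=map(int,q.round());o.append(cv2.resize(d["color"][v-45:v+45,u-45:u+45,::-1],None,fx=4,fy=4,interpolation=0))
a=cv2.resize(a,None,fx=.55,fy=.55); b=np.hstack(o); a=np.hstack([a,np.zeros((a.shape[0],b.shape[1]-a.shape[1],3),np.uint8)])
cv2.imwrite("pics/k.png",np.vstack([a,b]))
E
```

```text
t 31.1 p [ 0.5998 -0.2856  0.1195] yaw 35.2 tilt 0.43 q [ 0.51  0.91 -0.26  1.53  0.3   0.75 -0.83] F [-0.7  0.4  0.3] w 1.002 g 0.0
shift after spin [-0.002  0.054  0.607] spin 0.005
75 [array([0.4709, 0.1452]), array([0.4622, 0.149 ])] [0.4679 0.1454 0.0576] ((6.160009384155273, 5.93102502822876), 0.08754467964172363) ((33.96269226074219, 23.669416427612305), -5.0517425537109375)
90 [array([0.4663, 0.143 ]), array([0.4618, 0.1493])] [0.4659 0.144  0.0547] ((24.974624633789062, 23.98169708251953), -89.72232529520988) ((31.318721771240234, 30.086231231689453), -67.29763793945312)
230 184
274 217
```

View pics/k.png

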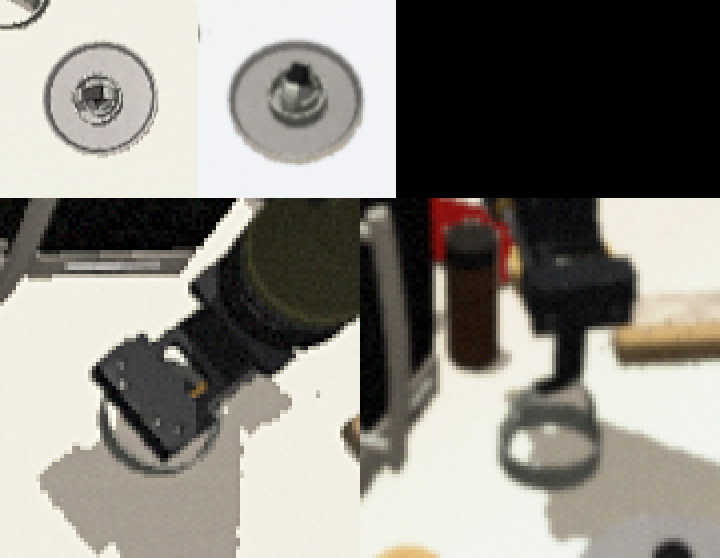

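The 61 sits over the 40 in the base (top-left tiles). The gripper straddles the 82's grip, clear of the microwave. Descend and close.

Request:
drive_tool:
  series:
    - [[0, 0.054, 0.15], 0]
    - [[0, 0, 0.15], 0]
    - [[0, 0, 0.15], 0]
    - [[0, 0, 0.15], 0]
    - [[0, 0, 0], 0]
    - [[0, 0, 0], 0]
    - [[0, 0, 0], 0]
    - [[0, 0, 0], 0]

```text
time: 32.25
eef_pos: [0.6052, -0.2924, 0.0432]
orientation: [2.995, 0.945, 0.001]
contact_force: [-0.2, 0.2, 0.3]
gripper_width: 0.998
grasp_force: 0.0
```

Request:
drive_tool:
  series:
    - [[0, 0, 0], 0]
    - [[0, 0, 0], 0]
    - [[0, 0, 0], 0]
    - [[0, 0, 0], 0]
    - [[0, 0, 0], 0]
    - [[0, 0, 0], 0]
    - [[0, 0, 0], 0]
    - [[0, 0, 0], 0]
  claw: 1

```text
time: 33.05
eef_pos: [0.6046, -0.2921, 0.0425]
orientation: [-2.996, -0.945, 0.0]
contact_force: [-0.1, 0.3, 0.7]
gripper_width: 0.293
grasp_force: 0.1
```

```bash
python3 go.py .602 -.289 .074 35 
```

```text
t 33.0 p [ 0.6046 -0.2921  0.0775] yaw 35.0 tilt 0.01 q [ 0.51  0.97 -0.24  1.53  0.32  0.69 -0.84] F [-0.1  0.3  0.7] w 0.293 g 0.1
shift after spin [-0.005 -0.054  0.047] spin 0.0
```

Request:
drive_tool:
  series:
    - [[0, 0, 0], 0]
    - [[0, 0, 0], 0]
    - [[0, 0, 0], 0]
    - [[0, 0, 0], 0]
    - [[0, 0, 0], 0]
    - [[0, 0, 0], 0]
    - [[0, 0, 0], 0]
    - [[0, 0, 0], 0]

```text
time: 33.85
eef_pos: [0.6047, -0.2923, 0.0425]
orientation: [2.996, 0.945, -0.0]
contact_force: [0.4, 0.1, -0.4]
gripper_width: 0.179
grasp_force: 14.9
```

Request:
drive_tool:
  series:
    - [[0, 0, -0.2], 0]
    - [[0, 0, -0.5], 0]
    - [[0, 0, -0.6], 0]
    - [[0, 0, -0.6], 0]
    - [[0, 0, -0.2], 0]
    - [[0, 0, 0], 0]
    - [[0, 0, 0], 0]
    - [[0, 0, 0], 0]

```text
time: 34.65
eef_pos: [0.6034, -0.2919, 0.1984]
orientation: [-2.994, -0.945, 0.005]
contact_force: [0.3, 0.4, -1.7]
gripper_width: 0.178
grasp_force: 14.9
```

```bash
python3 go.py .469 .1435 .22 35; python3 - <<'E'
from h import *
T=bot.snapshot("top");S=bot.snapshot("scene");p=bot.get_state()["eef_pos"]+[0,0,.035]
tiles([(T["color"],proj(T,p-[0,0,.06])),(S["color"],proj(S,p-[0,0,.06]))],"pics/l.png",40,5)
E
```

```text
t 34.6 p [ 0.6034 -0.2919  0.2334] yaw 35.0 tilt 0.2 q [ 0.53  0.78 -0.3   1.42  0.25  0.98 -0.78] F [ 0.3  0.4 -1.7] w 0.178 g 14.9
shift after spin [ 1.862 -5.783  0.178] spin 0.0
```

View pics/l.png

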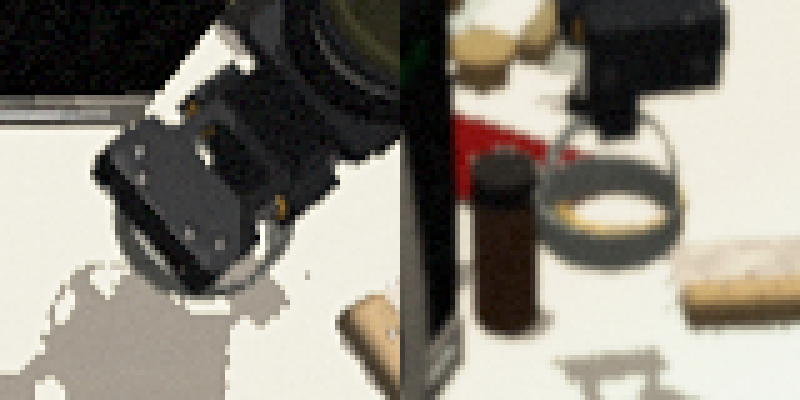

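The 82 hangs upright in the jaws, ring centred within ~3 mm of the TCP axis. Carry it over.

Request:
drive_tool:
  series:
    - [[0.189, -0.578, 0], 0]
    - [[0.189, -0.578, 0], 0]
    - [[0.189, -0.578, 0], 0]
    - [[0.189, -0.578, 0], 0]
    - [[0.189, -0.578, 0], 0]
    - [[0.189, -0.578, 0], 0]
    - [[0.189, -0.578, 0], 0]
    - [[0.189, -0.578, 0], 0]

```text
time: 35.55
eef_pos: [0.4976, 0.0584, 0.1994]
orientation: [-2.996, -0.945, 0.002]
contact_force: [0.9, 0.1, -0.2]
gripper_width: 0.178
grasp_force: 15.0
```

Request:
drive_tool:
  series:
    - [[0.189, -0.578, 0], 0]
    - [[0.189, -0.578, 0], 0]
    - [[0, 0, 0], 0]
    - [[0, 0, 0.3], 0]
    - [[0, 0, 0.3], 0]
    - [[0, 0, 0], 0]
    - [[0, 0, 0], 0]
    - [[0, 0, 0], 0]

```text
time: 36.35
eef_pos: [0.4728, 0.1441, 0.1557]
orientation: [-2.996, -0.944, -0.002]
contact_force: [-0.2, 0.0, -1.6]
gripper_width: 0.177
grasp_force: 15.0
```

```bash
python3 go.py .4705 .1445 .083 35
```

```text
t 36.4 p [0.4728 0.1441 0.1907] yaw 35.0 tilt 0.06 q [-0.25  0.62 -0.22  2.01  0.25  0.53 -1.61] F [-0.2  0.  -1.6] w 0.177 g 15.0
shift after spin [-0.021 -0.022  1.436] spin -0.0
```

Request:
drive_tool:
  series:
    - [[-0.021, -0.022, 0], 0]
    - [[0, 0, 0.3], 0]
    - [[0, 0, 0.3], 0]
    - [[0, 0, 0.25], 0]
    - [[0, 0, 0.25], 0]
    - [[0, 0, 0.1], 0]
    - [[0, 0, 0], 0]
    - [[0, 0, 0], 0]

```text
time: 37.15
eef_pos: [0.4704, 0.1448, 0.0658]
orientation: [-2.996, -0.945, -0.002]
contact_force: [0.8, -0.4, -0.6]
gripper_width: 0.173
grasp_force: 15.0
```

Request:
drive_tool:
  series:
    - [[0, 0, 0.06], 0]
    - [[0, 0, 0.06], 0]
    - [[0, 0, 0.04], 0]
    - [[0, 0, 0], 0]
    - [[0, 0, 0], 0]
    - [[0, 0, 0], 0]
    - [[0, 0, 0], 0]
    - [[0, 0, 0], 0]

```text
time: 37.95
eef_pos: [0.47, 0.1446, 0.0531]
orientation: [2.996, 0.945, 0.0]
contact_force: [-0.2, -0.3, -1.5]
gripper_width: 0.183
grasp_force: 15.0
```

Request:
drive_tool:
  series:
    - [[0, 0, 0.05], 0]
    - [[0, 0, 0.02], 0]
    - [[0, 0, 0.015], 0]
    - [[0, 0, 0.01], 0]
    - [[0, 0, 0], 0]
    - [[0, 0, 0], 0]
    - [[0, 0, 0], 0]
    - [[0, 0, 0], 0]

```text
time: 38.75
eef_pos: [0.4702, 0.1443, 0.0465]
orientation: [2.996, 0.944, 0.001]
contact_force: [0.1, -0.2, 5.5]
gripper_width: 0.177
grasp_force: 15.0
```

Request:
drive_tool:
  series:
    - [[0, 0, 0], 0]
    - [[0, 0, 0], 0]
    - [[0, 0, 0], 0]
    - [[0, 0, 0], 0]
    - [[0, 0, 0], 0]
    - [[0, 0, -0.2], 0]
    - [[0, 0, -0.5], 0]
    - [[0, 0, -0.6], 0]
  claw: 0.3

```text
time: 39.55
eef_pos: [0.4686, 0.1441, 0.1434]
orientation: [2.996, 0.945, -0.006]
contact_force: [1.7, 0.4, 0.9]
gripper_width: 0.7
grasp_force: 0.0
```

```bash
python3 go.py .615 .261 .20 35 .615 .261 .09 35
```

```text
t 39.5 p [0.4686 0.1441 0.1784] yaw 35.0 tilt 0.22 q [-0.26  0.64 -0.22  2.03  0.27  0.5  -1.63] F [1.7 0.4 0.9] w 0.7 g 0.0
shift after spin [ 2.492 -0.157 -0.288] spin 0.001
shift after spin [0.    0.    1.467] spin -0.0
```

Request:
drive_tool:
  series:
    - [[0, 0, -0.3], 0]
    - [[0.5, -0.03, 0], 0]
    - [[0.5, -0.03, 0], 0]
    - [[0.5, -0.03, 0], 0]
    - [[0.5, -0.03, 0], 0]
    - [[0.49, -0.03, 0], 0]
    - [[0, 0, 0], 0]
    - [[0, 0, 0], 0]
  claw: 0

```text
time: 40.35
eef_pos: [0.6158, 0.2609, 0.1651]
orientation: [2.996, 0.945, -0.003]
contact_force: [0.2, -0.3, -0.5]
gripper_width: 1.002
grasp_force: 0.0
```

```bash
python3 go.py .615 .261 .092 35;python3 m2.py .4695 .1438 .079 
```

```text
t 40.4 p [0.6158 0.2609 0.2001] yaw 35.0 tilt 0.1 q [-0.35  0.81 -0.23  1.46  0.22  0.9  -1.61] F [ 0.2 -0.3 -0.5] w 1.002 g 0.0
shift after spin [-0.007 -0.008  1.441] spin 0.001
75 [array([0.4698, 0.1409]), array([0.4637, 0.1518])] [0.4701 0.1427 0.0635] ((25.67547035217285, 19.69468879699707), 21.58307456970215) ((30.002185821533203, 29.417560577392578), 23.77596664428711)
90 [array([0.4694, 0.1544]), array([0.4648, 0.1528])] [0.4668 0.1538 0.0805] ((52.70580291748047, 41.78355407714844), -0.0507659912109375) ((40.915138244628906, 29.84015464782715), 22.698755264282227)
```

Request:
drive_tool:
  series:
    - [[0, 0, 0.3], 0]
    - [[0, 0, 0.3], 0]
    - [[0, 0, 0.3], 0]
    - [[0, 0, 0.3], 0]
    - [[0, 0, 0.15], 0]
    - [[0, 0, 0.1], 0]
    - [[0, 0, 0], 0]
    - [[0, 0, 0], 0]

```text
time: 41.25
eef_pos: [0.6169, 0.2611, 0.0581]
orientation: [-2.996, -0.945, -0.002]
contact_force: [0.3, 0.1, 0.3]
gripper_width: 0.997
grasp_force: 0.0
```

Request:
drive_tool:
  series:
    - [[0, 0, 0], 0]
    - [[0, 0, 0], 0]
    - [[0, 0, 0], 0]
    - [[0, 0, 0], 0]
    - [[0, 0, 0], 0]
    - [[0, 0, 0], 0]
    - [[0, 0, 0], 0]
    - [[0, 0, 0], 0]
  claw: 1

```text
time: 42.05
eef_pos: [0.6164, 0.2609, 0.0571]
orientation: [2.996, 0.945, -0.0]
contact_force: [0.1, -0.1, 1.5]
gripper_width: 0.298
grasp_force: 0.0
```

Request:
drive_tool:
  series:
    - [[0, 0, 0], 0]
    - [[0, 0, 0], 0]
    - [[0, 0, 0], 0]
    - [[0, 0, 0], 0]
    - [[0, 0, 0], 0]
    - [[0, 0, 0], 0]
    - [[0, 0, 0], 0]
    - [[0, 0, 0], 0]

```text
time: 42.85
eef_pos: [0.6164, 0.2609, 0.0571]
orientation: [2.996, 0.945, -0.0]
contact_force: [0.1, 0.7, -0.9]
gripper_width: 0.178
grasp_force: 14.9
```

Request:
drive_tool:
  series:
    - [[0, 0, -0.2], 0]
    - [[0, 0, -0.4], 0]
    - [[0, 0, -0.4], 0]
    - [[0, 0, -0.4], 0]
    - [[0, 0, -0.2], 0]
    - [[0, 0, 0], 0]
    - [[0, 0, 0], 0]
    - [[0, 0, 0], 0]

```text
time: 43.65
eef_pos: [0.6155, 0.2603, 0.176]
orientation: [2.995, 0.945, -0.004]
contact_force: [0.7, 0.7, -1.7]
gripper_width: 0.178
grasp_force: 14.9
```

Request:
drive_tool:
  series:
    - [[-0.5, 0.03, 0], 0]
    - [[-0.5, 0.03, 0], 0]
    - [[-0.5, 0.03, 0], 0]
    - [[-0.5, 0.03, 0], 0]
    - [[-0.45, 0.03, 0], 0]
    - [[0, 0, 0], 0]
    - [[0, 0, 0], 0]
    - [[0, 0, 0], 0]

```text
time: 44.45
eef_pos: [0.4734, 0.1473, 0.1769]
orientation: [-2.995, -0.945, -0.002]
contact_force: [-0.0, 0.2, -0.9]
gripper_width: 0.18
grasp_force: 15.0
```

```bash
python3 go.py .4705 .1445 .0965 35
```

```text
t 44.5 p [0.4734 0.1473 0.2119] yaw 35.0 tilt 0.08 q [-0.24  0.58 -0.24  1.99  0.24  0.59 -1.6 ] F [-0.   0.2 -0.9] w 0.18 g 15.0
shift after spin [-0.054  0.008  1.539] spin 0.001
```

Request:
drive_tool:
  series:
    - [[-0.054, 0.008, 0.1], 0]
    - [[0, 0, 0.2], 0]
    - [[0, 0, 0.2], 0]
    - [[0, 0, 0.2], 0]
    - [[0, 0, 0.2], 0]
    - [[0, 0, 0.2], 0]
    - [[0, 0, 0], 0]
    - [[0, 0, 0], 0]

```text
time: 45.25
eef_pos: [0.4694, 0.1438, 0.0942]
orientation: [-2.996, -0.946, 0.001]
contact_force: [0.7, -0.6, -1.3]
gripper_width: 0.18
grasp_force: 15.0
```

Request:
drive_tool:
  series:
    - [[0, 0, 0.1], 0]
    - [[0, 0, 0.1], 0]
    - [[0, 0, 0.1], 0]
    - [[0, 0, 0.05], 0]
    - [[0, 0, 0], 0]
    - [[0, 0, 0], 0]
    - [[0, 0, 0], 0]
    - [[0, 0, 0], 0]

```text
time: 46.05
eef_pos: [0.4696, 0.1435, 0.0687]
orientation: [2.996, 0.945, 0.001]
contact_force: [-0.0, -0.1, -0.6]
gripper_width: 0.179
grasp_force: 15.0
```

Request:
drive_tool:
  series:
    - [[0.015, 0, 0.04], 0]
    - [[0, 0, 0.03], 0]
    - [[0, 0, 0.02], 0]
    - [[0, 0, 0.015], 0]
    - [[0, 0, 0], 0]
    - [[0, 0, 0], 0]
    - [[0, 0, 0], 0]
    - [[0, 0, 0], 0]

```text
time: 46.85
eef_pos: [0.4712, 0.1448, 0.0609]
orientation: [-2.995, -0.945, -0.003]
contact_force: [1.2, 1.7, 5.4]
gripper_width: 0.181
grasp_force: 15.0
```

Request:
drive_tool:
  series:
    - [[0, 0, 0], 0]
    - [[0, 0, 0], 0]
    - [[0, 0, 0], 0]
    - [[0, 0, 0], 0]
    - [[0, 0, 0], 0]
    - [[0, 0, -0.2], 0]
    - [[0, 0, -0.5], 0]
    - [[0, 0, -0.6], 0]
  claw: 0.3

```text
time: 47.65
eef_pos: [0.4689, 0.1436, 0.158]
orientation: [2.996, 0.945, -0.007]
contact_force: [0.9, 1.0, 0.3]
gripper_width: 0.702
grasp_force: 0.0
```

```bash
python3 go.py .4455 -.1025 .21 35 .4455 -.1025 .112 35
```

```text
t 47.6 p [0.4689 0.1436 0.193 ] yaw 35.0 tilt 0.24 q [-0.24  0.61 -0.24  2.02  0.26  0.55 -1.62] F [0.9 1.  0.3] w 0.702 g 0.0
shift after spin [-2.138  2.508 -0.227] spin 0.001
shift after spin [0.    0.    1.307] spin -0.0
```

Request:
drive_tool:
  series:
    - [[0, 0, -0.2], 0]
    - [[-0.356, 0.418, 0], 0]
    - [[-0.356, 0.418, 0], 0]
    - [[-0.356, 0.418, 0], 0]
    - [[-0.356, 0.418, 0], 0]
    - [[-0.356, 0.418, 0], 0]
    - [[-0.356, 0.418, 0], 0]
    - [[0, 0, 0], 0]

```text
time: 48.45
eef_pos: [0.445, -0.1088, 0.1727]
orientation: [2.999, 0.927, -0.005]
contact_force: [-0.3, -0.1, 0.3]
gripper_width: 0.701
grasp_force: 0.0
```

```bash
python3 go.py .446 -.102 .114 35; python3 - <<'E'
from h import *
T=bot.snapshot("top");S=bot.snapshot("scene")
tiles([(T["color"],(275,225)),(S["color"],(318,255))],"pics/m.png",45,4)
E
```

```text
t 48.5 p [ 0.445  -0.1088  0.2077] yaw 34.4 tilt 0.25 q [ 0.33  0.56 -0.29  2.09  0.31  0.53 -1.17] F [-0.3 -0.1  0.3] w 0.701 g 0.0
shift after spin [ 0.063 -0.067  1.249] spin -0.014
```

View pics/m.png

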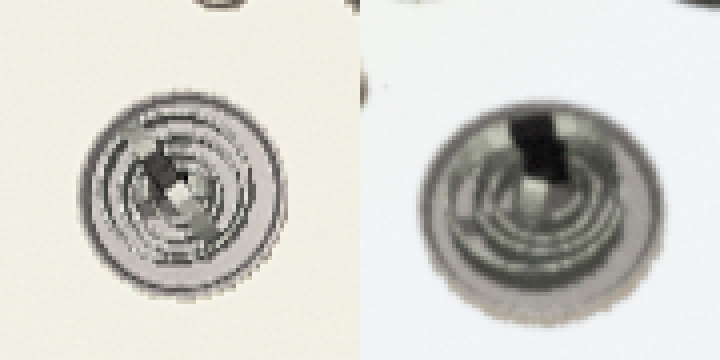

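The four rings sit concentric in the base (top ring centre px ≈(275,226), aligned with the rim within ~1 mm). Now the cover.

```bash
python3 go.py .447 -.1 .114 35
```

```text
t 48.5 p [ 0.4466 -0.1029  0.2079] yaw 34.8 tilt 0.02 q [ 0.32  0.56 -0.3   2.09  0.31  0.53 -1.17] F [-0.1  1.  -0.7] w 0.7 g 0.0
shift after spin [ 0.027 -0.028  1.253] spin -0.004
```

Request:
drive_tool:
  series:
    - [[0.027, -0.028, 0], 0]
    - [[0, 0, 0.3], 0]
    - [[0, 0, 0.3], 0]
    - [[0, 0, 0.3], 0]
    - [[0, 0, 0.2], 0]
    - [[0, 0, 0.1], 0]
    - [[0, 0, 0.04], 0]
    - [[0, 0, 0], 0]

```text
time: 49.35
eef_pos: [0.4477, -0.0981, 0.0801]
orientation: [-2.995, -0.947, -0.0]
contact_force: [-0.8, 0.2, 1.3]
gripper_width: 0.7
grasp_force: 0.0
```

Request:
drive_tool:
  series:
    - [[0, 0, 0], 0]
    - [[0, 0, 0], 0]
    - [[0, 0, 0], 0]
    - [[0, 0, 0], 0]
    - [[0, 0, 0], 0]
    - [[0, 0, 0], 0]
    - [[0, 0, 0], 0]
    - [[0, 0, 0], 0]
  claw: 1
  newtons: 35

```text
time: 50.15
eef_pos: [0.4476, -0.0991, 0.0802]
orientation: [2.996, 0.945, 0.0]
contact_force: [-1.6, -1.0, 3.5]
gripper_width: 0.269
grasp_force: 35.0
```

```bash
python3 go.py .447 -.1 .114 35
```

```text
t 50.1 p [ 0.4476 -0.0991  0.1152] yaw 35.0 tilt 0.02 q [ 0.22  0.73 -0.16  2.17  0.42  0.27 -1.27] F [-1.6 -1.   3.5] w 0.269 g 35.0
shift after spin [-0.013  0.006  0.016] spin -0.0
```

Request:
drive_tool:
  series:
    - [[0, 0, -0.1], 0]
    - [[0, 0, -0.1], 0]
    - [[0, 0, -0.1], 0]
    - [[0, 0, 0], 0]
    - [[0, 0, 0], 0]
    - [[0, 0, 0], 0]
    - [[0, 0, 0], 0]
    - [[0, 0, 0], 0]

```text
time: 50.95
eef_pos: [0.4473, -0.0989, 0.1023]
orientation: [-2.996, -0.945, 0.001]
contact_force: [0.2, -0.0, -2.6]
gripper_width: 0.271
grasp_force: 35.0
```

```bash
cat > cov.py <<'E'
from h import *
# cover top-disc: grey blob in top view, compare to expectation from TCP
T=bot.snapshot("top");p=bot.get_state()["eef_pos"]+[0,0,.035]
S=bot.snapshot("scene")
for d,n in((T,"top"),(S,"scene")):
    for dz in(-.0152,-.115):
        print(n,"axis px at rel",dz,proj(d,p+[0,0,dz]).round(1))
r=cv2.cvtColor(S["color"],cv2.COLOR_RGB2GRAY); q=proj(S,p+[0,0,-.1]).round().astype(int)
for dv in(-12,-4,4,12,20,24,26,28,30,32,36): print(dv+q[1],q[0]-30,r[q[1]+dv,q[0]-30:q[0]+31:3])
E
python3 cov.py; python3 go.py
```

```text
top axis px at rel -0.0152 [367.2 228.1]
top axis px at rel -0.115 [362.9 233.3]
scene axis px at rel -0.0152 [363.9 162.9]
scene axis px at rel -0.115 [360.8 189.5]
174 331 [242 243 243 182  55  98 156 164 165 108  92  95  93  93  93  93  94  93
  79 155 244]
182 331 [243 243 243 148  56  52  59  57  61  62  71  66  60  70  69  57  58  59
  60 239 243]
190 331 [243 243 244 108  55  56  59  59  62  57  59  58  60  60  59  57  56  57
  99 167 164]
198 331 [243 243 243 226 111  56  59  57  60  61  57  56  60  60  61  60  58  83
 166 168 163]
206 331 [243 243 243 244 242 198 164 160 144 107  94  88  92 107 143 161 166 165
 167 168 167]
210 331 [243 243 243 245 244 244 240 223 184 165 166 164 163 164 173 198 221 178
 240 243 244]
212 331 [243 245 244 244 243 244 244 244 242 231 224 195 164 208 227 215 204 163
 197 236 243]
214 331 [244 244 244 244 244 244 244 244 243 244 243 233 166 173 176 167 167 168
 168 196 244]
216 331 [243 243 244 244 244 244 244 243 244 244 243 188 166 165 168 163 165 165
 166 172 243]
218 331 [244 244 245 244 243 244 244 244 243 245 244 194 165 169 166 166 165 166
 170 172 241]
222 331 [244 244 243 244 243 243 243 244 244 244 243 237 175 200 225 233 240 241
 244 243 244]
t 51.0 p [ 0.4473 -0.099   0.1374] yaw 35.0 tilt 0.02 q [ 0.24  0.69 -0.2   2.16  0.4   0.33 -1.25] F [-0.1 -0.8 -2.8] w 0.27 g 35.0
```

Request:
drive_tool:
  series:
    - [[0, 0, -0.2], 0]
    - [[0, 0, -0.3], 0]
    - [[0, 0, -0.3], 0]
    - [[0, 0, -0.3], 0]
    - [[0, 0, -0.3], 0]
    - [[0, 0, 0], 0]
    - [[0, 0, 0], 0]
    - [[0, 0, 0], 0]

```text
time: 51.85
eef_pos: [0.4465, -0.099, 0.2065]
orientation: [-2.995, -0.945, 0.003]
contact_force: [-0.2, 0.7, -2.1]
gripper_width: 0.272
grasp_force: 35.0
```

```bash
python3 go.py .4705 .1438 .242 35; python3 cov.py
```

```text
t 51.9 p [ 0.4465 -0.099   0.2415] yaw 35.0 tilt 0.13 q [ 0.35  0.5  -0.34  2.05  0.28  0.63 -1.15] F [-0.2  0.7 -2.1] w 0.272 g 35.0
shift after spin [ 2.119 -2.468 -0.007] spin 0.0
top axis px at rel -0.0152 [372.8 221.7]
top axis px at rel -0.115 [367.4 228.2]
scene axis px at rel -0.0152 [368.1 130.2]
scene axis px at rel -0.115 [364.4 161.7]
145 335 [242 242 233  57  56  60  82 126 150 155 159  94  93 152 160 160 146 114
  62  58 234]
153 335 [242 243 218  54  55  61  56  59  54  61  59  58  59  59  59  59  55  56
  57 119 242]
161 335 [244 242 162  53  58  57  57  57  56  59  59  58  57  59  58  61  57  59
  59 233 243]
169 335 [243 243 242 180  58  57  59  58  60  55  61  59  59  61  60  61  58  56
 160 243 243]
177 335 [243 244 243 243 243 241 146 102  72  60  58  57  63  66 105 193 242 242
 244 244 244]
181 335 [243 243 244 243 244 242 214 164 162 159 159 159 160 171 211 237 244 243
 243 244 244]
183 335 [243 244 243 243 242 203 165 160 164 161 163 162 164 163 162 179 234 242
 243 243 243]
185 335 [244 242 244 244 214 161 163 163 164 163 162 167 163 163 163 166 176 205
 211 236 239]
187 335 [243 243 242 243 165 163 164 161 163 167 162 163 164 162 165 164 166 165
 167 172 178]
189 335 [243 243 244 234 164 165 161 163 163 164 163 161 169 165 166 165 164 162
 164 167 165]
193 335 [243 243 243 183 163 167 161 161 162 163 166 164 167 160 164 165 165 168
 168 167 168]
```

Request:
drive_tool:
  series:
    - [[0.353, -0.411, 0], 0]
    - [[0.353, -0.411, 0], 0]
    - [[0.353, -0.411, 0], 0]
    - [[0.353, -0.411, 0], 0]
    - [[0.353, -0.411, 0], 0]
    - [[0.353, -0.411, 0], 0]
    - [[0, 0, 0], 0]
    - [[0, 0, 0], 0]

```text
time: 52.75
eef_pos: [0.4707, 0.1445, 0.2067]
orientation: [2.995, 0.949, -0.003]
contact_force: [0.2, -0.3, -2.8]
gripper_width: 0.268
grasp_force: 35.0
```

Request:
drive_tool:
  series:
    - [[0, 0, 0], 0]
    - [[0, 0, 0], 0]
    - [[0, 0, 0], 0]
    - [[0, 0, 0], 0]
    - [[0, 0, 0], 0]
    - [[0, 0, 0], 0]
    - [[0, 0, 0], 0]
    - [[0, 0, 0], 0]

```text
time: 53.55
eef_pos: [0.4715, 0.1437, 0.2076]
orientation: [2.996, 0.945, 0.0]
contact_force: [0.0, -0.4, -2.4]
gripper_width: 0.27
grasp_force: 35.0
```

```bash
python3 go.py .4705 .1438 .135 35
```

```text
t 53.5 p [0.4715 0.1437 0.2426] yaw 35.0 tilt 0.01 q [-0.19  0.54 -0.31  1.96  0.25  0.68 -1.61] F [ 0.  -0.4 -2.4] w 0.27 g 35.0
shift after spin [-0.01  -0.009  1.434] spin 0.0
```

Request:
drive_tool:
  series:
    - [[-0.01, -0.01, 0.1], 0]
    - [[0, 0, 0.2], 0]
    - [[0, 0, 0.25], 0]
    - [[0, 0, 0.25], 0]
    - [[0, 0, 0.25], 0]
    - [[0, 0, 0.2], 0]
    - [[0, 0, 0.1], 0]
    - [[0, 0, 0.05], 0]

```text
time: 54.35
eef_pos: [0.4701, 0.1439, 0.1017]
orientation: [2.996, 0.945, -0.002]
contact_force: [0.8, 0.8, -1.7]
gripper_width: 0.271
grasp_force: 35.0
```

Request:
drive_tool:
  series:
    - [[0, 0, 0.03], 0]
    - [[0, 0, 0.03], 0]
    - [[0, 0, 0], 0]
    - [[0, 0, 0], 0]
    - [[0, 0, 0], 0]
    - [[0, 0, 0], 0]
    - [[0, 0, 0], 0]
    - [[0, 0, 0], 0]

```text
time: 55.15
eef_pos: [0.4704, 0.1438, 0.0981]
orientation: [2.996, 0.945, 0.0]
contact_force: [0.4, -0.5, -1.5]
gripper_width: 0.27
grasp_force: 35.0
```

Request:
drive_tool:
  series:
    - [[0, 0, 0.03], 0]
    - [[0, 0, 0], 0]
    - [[0, 0, 0.03], 0]
    - [[0, 0, 0], 0]
    - [[0, 0, 0.03], 0]
    - [[0, 0, 0], 0]
    - [[0, 0, 0], 0]
    - [[0, 0, 0], 0]

```text
time: 55.95
eef_pos: [0.4704, 0.1438, 0.0913]
orientation: [2.996, 0.945, 0.0]
contact_force: [0.2, 0.8, -1.6]
gripper_width: 0.27
grasp_force: 35.0
```

Request:
drive_tool:
  series:
    - [[0, 0, 0.03], 0]
    - [[0, 0, 0], 0]
    - [[0, 0, 0.03], 0]
    - [[0, 0, 0], 0]
    - [[0, 0, 0.02], 0]
    - [[0, 0, 0], 0]
    - [[0, 0, 0], 0]
    - [[0, 0, 0], 0]

```text
time: 56.75
eef_pos: [0.4704, 0.1438, 0.0853]
orientation: [2.996, 0.945, 0.0]
contact_force: [-0.7, 0.1, -2.2]
gripper_width: 0.27
grasp_force: 35.0
```

Sliding freely inside the rim (bottom at ≈5 mm); about 1 mm more to the floor.

Request:
drive_tool:
  series:
    - [[0, 0, 0.01], 0]
    - [[0, 0, 0], 0]
    - [[0, 0, 0.01], 0]
    - [[0, 0, 0], 0]
    - [[0, 0, 0], 0]
    - [[0, 0, 0], 0]
    - [[0, 0, 0], 0]
    - [[0, 0, 0], 0]

```text
time: 57.55
eef_pos: [0.4709, 0.1441, 0.0842]
orientation: [-2.996, -0.945, -0.002]
contact_force: [0.4, -0.3, 5.8]
gripper_width: 0.271
grasp_force: 35.0
```

Request:
drive_tool:
  series:
    - [[0, 0, 0], 0]
    - [[0, 0, 0], 0]
    - [[0, 0, 0], 0]
    - [[0, 0, 0], 0]
    - [[0, 0, 0], 0]
    - [[0, 0, 0], 0]
    - [[0, 0, 0], 0]
    - [[0, 0, 0], 0]
  claw: 0.4

```text
time: 58.35
eef_pos: [0.4704, 0.1438, 0.0838]
orientation: [2.996, 0.945, 0.0]
contact_force: [-0.3, 0.6, 0.4]
gripper_width: 0.598
grasp_force: 0.0
```

Request:
drive_tool:
  series:
    - [[0, 0, -0.2], 0]
    - [[0, 0, -0.4], 0]
    - [[0, 0, -0.4], 0]
    - [[0, 0.5, -0.2], 0]
    - [[0, 0.6, 0], 0]
    - [[0, 0.6, 0], 0]
    - [[0, 0.6, 0], 0]
    - [[0, 0, 0], 0]

```text
time: 59.15
eef_pos: [0.5725, -0.0057, 0.1734]
orientation: [2.996, 0.926, 0.002]
contact_force: [-1.1, -0.6, -0.3]
gripper_width: 0.602
grasp_force: 0.0
```

```bash
python3 go.py; python3 fit.py pics/z.png; python3 - <<'E'
from h import *
T=bot.snapshot("top");S=bot.snapshot("scene");print(proj(T,[.4705,.1438,.119]),proj(S,[.4705,.1438,.119]))
X=[.4705,.1438,.119]
k=[grip(d,proj(d,X),75,10) for d in(T,S)]
print([q[0] for q in k],tri([T,S],[q[0] for q in k]))
E
```

```text
t 59.1 p [ 0.5725 -0.0057  0.2084] yaw 34.4 tilt 0.31 q [ 0.12  0.68 -0.32  1.77  0.31  0.74 -1.34] F [-1.1 -0.6 -0.3] w 0.602 g 0.0
230 184
274 217
[269.06941596 221.79452894] [317.30450506 233.89720841]
[array([268.67268271, 221.15396613]), array([318.61292903, 234.76854276])] [0.46975755 0.14446173 0.11837822]
```

View pics/z.png

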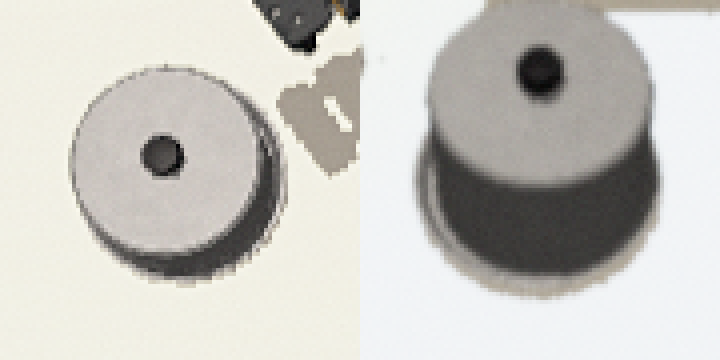

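The cover stands upright inside the rim, with the knob at top px ≈(269,221) and scene px ≈(319,235), height ≈0.118 m as expected. The robot is clear.

```bash
python3 -c "
from plant import bot
print(bot.close_job())"
```

```text
the job is handed in; nothing more can be done
None
```

The four cutters are nested smallest to largest on the base's floor and the cover is seated inside the rim; I handed the job in at about 59 s without moving the flour shaker, timer or portion cup, though I made no final check of those three.

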